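# Open the display for service and complete its front row of jars

### The job

Get the countertop display ready for service: unlock its clear cover with a quarter turn of the key (anticlockwise), and swing the cover up by its handle until it stands fully open. Then set the two jars from the serving tray down on the shelf to complete the front row, so that the three jars stand in one straight line side by side, one on each mat, each squarely in front of its bottle. Do not drop the jars, leave the cover open, and leave the bottles and everything else where they are.

Things in the scene. Friction and masses are not known exactly. Their poses are not given: they have to be found in the camera images.
- unit: Countertop display: low brushed-steel base 335 (x) x 310 (y) mm, its deck 50 mm above the counter. Origin on the counter under the middle of the shelf; x points from its front (robot side) to its back, y to the left, z up; it stands turned differently each time. The clear cover (256 mm wide, 174 mm deep, 115 mm high, steel edges, front pane leaning back 6 degrees) stands on the deck over the shelf, from 82 mm in front of the origin to 92 mm behind it.
- key_grip (a point): Centre of the flat brass bow (cross-bar) of the T-shaped key, which stands upright in the cam latch on the front right corner of the deck: bow 64 mm long, 10 mm thick, 18 mm high, its centre 54 mm above the deck. The point's x axis runs along the bow, and the steel cam below (tip 50 mm from the axis, under 14 mm above the deck) points along +x; z is up, the turning axis. Nearest thing: the cover's front pane, 60 to 75 mm behind the axis.
- key (a joint): Key and cam angle: near 0 (up to 0.12) is locked, bow and cam pointing at the cover, the cam lying over the cover's front flange so that it cannot lift; grows anticlockwise seen from above to the stop at 1.57 (unlocked, bow parallel to the cover's front). Light friction, about 0.06 N m; it stays where it is left.
- handle (a point): Middle of the cover's handle: a dark steel bar 90 mm long, 10 mm diameter, parallel to the unit's y axis, 45 mm in front of the front pane on two posts 80 mm apart, 103 mm above the deck when shut. Axes as the unit's when shut, turning with the cover.
- cover_hinge (a point): Point on the cover's hinge line, half-way along it, at deck height at the back of the cover; the line runs along the unit's y axis. Shut, the handle is 209 mm in front of this line and 103 mm above it.
- cover (a joint): Cover angle: 0 shut, grows as the front swings up and back, stop at 1.4 (fully open). The cover weighs 0.6 kg (about 3 N at the handle lifts it) and its centre of mass passes over the hinge near 0.9: let go below about 0.7 it falls shut, past about 1.2 it tips over to its stop and rests there.
- mat_a_front (a point): Front-row place on one of the three dark rubber mats of the shelf (strips 60 x 165 mm, 2 mm thick, lying front to back side by side, 74 mm from centre to centre; which is left, middle or right varies): the point on the mat's top, 52 mm above the counter, on its long middle line, 90 mm in front of the bottle at its back and in line with the other two front-row places. jar_a stands here from the start.
- mat_b_front (a point): Front-row place on one of the three dark rubber mats of the shelf (strips 60 x 165 mm, 2 mm thick, lying front to back side by side, 74 mm from centre to centre; which is left, middle or right varies): the point on the mat's top, 52 mm above the counter, on its long middle line, 90 mm in front of the bottle at its back and in line with the other two front-row places. Empty at the start.
- mat_c_front (a point): Front-row place on one of the three dark rubber mats of the shelf (strips 60 x 165 mm, 2 mm thick, lying front to back side by side, 74 mm from centre to centre; which is left, middle or right varies): the point on the mat's top, 52 mm above the counter, on its long middle line, 90 mm in front of the bottle at its back and in line with the other two front-row places. Empty at the start.
- jar_a_mid (a point): Lidded jar: white stoneware cylinder 56 mm diameter, 95 mm tall, the top 16 mm a steel screw lid of the same diameter; about 0.3 kg. Centre of the jar, half-way up. This one already stands in the front row of the shelf.
- jar_b_mid (a point): Lidded jar: white stoneware cylinder 56 mm diameter, 95 mm tall, the top 16 mm a steel screw lid of the same diameter; about 0.3 kg. Centre of the jar, half-way up. Starts upright on the serving tray to the right of the display; all three jars are alike.
- jar_c_mid (a point): Lidded jar: white stoneware cylinder 56 mm diameter, 95 mm tall, the top 16 mm a steel screw lid of the same diameter; about 0.3 kg. Centre of the jar, half-way up. Starts upright on the serving tray to the right of the display; all three jars are alike.
- bottle_a_mid (a point): Clear stubby bottle with steel cap, 56 mm diameter, 105 mm tall, in the back row on mat_a; centre, half-way up. Stays where it is.
- bottle_b_mid (a point): Clear stubby bottle with steel cap, 56 mm diameter, 105 mm tall, in the back row on mat_b; centre, half-way up. Stays where it is.
- bottle_c_mid (a point): Clear stubby bottle with steel cap, 56 mm diameter, 105 mm tall, in the back row on mat_c; centre, half-way up. Stays where it is.
- shaker_mid (a point): Taller sugar shaker, glass with domed steel top and knob, 50 mm diameter, 148 mm tall, standing on the serving tray among the jars; centre, half-way up. Stays on the tray.
- tray: Aluminium serving tray 200 x 220 mm, rim 14 mm high, floor 4 mm above the counter; fixed. Origin under its centre.
- tumbler_0_mid (a point): Pale tumbler stood mouth down on a platter left of the display, 68 mm diameter, 125 mm tall; centre, half-way up. Bystander.
- tumbler_1_mid (a point): Pale tumbler stood mouth down on a platter left of the display, 68 mm diameter, 125 mm tall; centre, half-way up. Bystander.
- tumbler_2_mid (a point): Pale tumbler stood mouth down on a platter left of the display, 68 mm diameter, 125 mm tall; centre, half-way up. Bystander.
- bowl: Blue-grey ceramic bowl, 130 mm diameter, 55 mm tall, on the counter at the left; origin under its base. Bystander.
Mind the look-alikes: they are no part of the job. What is shaped like the part that bears jar_c_mid but orange or red is not meant.

How it is judged:
By the outcome, as a careful person would: the job done as asked, in the order asked, and still so for the second after the job is handed in, with the robot touching nothing.
It also fails if it takes over 72 s, if anything falls off the work surface, if the arm or the gripper's body presses on something with over 40 N, if the wrist force passes 120 N, or if a joint passes its speed limit or range.

### The arm

A 6-joint arm with a two-finger parallel gripper is mounted at the origin on the work surface. World frame = base frame: x ahead of the robot, y to its left, z up, the work surface at z = 0. Lengths are in mm, angles in rad, forces in N, time in s.
With the tool pointing down it reaches from about 300 to 775 mm from the base axis. Payload 14.6 kg.
Tool frame: the origin (TCP) lies midway between the tips of the shut fingers; the grasp point (between the pads) lies 19 mm behind it; z points along the fingers, y is the direction in which the jaws open and shut (so a half turn about z gives the same grasp; the last joint's range is limited). The gripper opens to 94 mm and grips with 3 to 60 N. Pads are 16 mm wide; open, the fingers measure 119 mm over their backs; the gripper's body (75 mm by 177 mm) begins 78 mm behind the grasp point.
Start: joints at [1.234, 0.3, 1.521, -0, 1.321, -0.067], TCP at [146.594, 530.094, 205.446] pointing down, gripper open.
Joint ranges: [-3.03, 3.03], [-0.79, 2.21], [0.23, 2.52], [-1.04, 4.18], [0, 3.07], [-2.55, 2.55]. Speed limits (rad/s): [2.22, 2.22, 2.57, 3.14, 3.14, 3.14].

### API

Orientations are given as [roll, pitch, yaw] about the fixed x, y, z axes, in that order (R = Rz(yaw) Ry(pitch) Rx(roll)).
In Python, from cell import manip, camera gives the robot as it stands. The module is installed in compiled form; this text tells all that it offers.
- The arm moves only by the tool jog_arm, never from a script. Its argument "commands" is a list of rows, each a list of 7 numbers: the shift along the world's x, y, z in units of 1 m (1.0 is 1 m), then the turn, a rotation vector about the world's x, y, z in units of 120 degrees (1.0 is 120 degrees), then the opening, from 0 (shut) to 1 (fully open). In form: [[x, y, z, ax, ay, az, grip], ...]. A call has exactly 10 rows; each row is the pose to reach, as a shift and turn from the pose commanded when the call began; what a row does not reach only later rows make up. A row lasts 1/8 s, in which the tool goes at most 62.5 mm and 10.7 degrees, less where a joint would pass 70% of its speed; a pose out of reach is approached as far as the arm can. A call with a number of a shift or a turn outside -1 to 1 is refused whole. A call with a gripper value outside its range is refused whole. The fingers move at their own pace and stop on an object; "grip_force" is the grip in N (left out, the last holds). Time passes only in rows, so rows that repeat a pose let the fingers close, or fill a call up. It gives the time, the measured TCP pose, the force and the opening at its end, in the units of the state.
- manip.read_state(): the state, without advancing time (a new reading comes with each control period).
- camera(name): name is "side" or "top"; returns a dict with "pixels" (384x512x3 uint8, blue, green, red), "vertical_fov" (degrees; the focal length in pixels is half the picture's height over the tangent of half this angle, whatever the lens; pixels are square), "cx", "cy" (the principal point, pixels), "rvec" (rotation vector, rad) and "tvec" (3), from world to camera coordinates, as OpenCV has them. Camera axes: x right, y down, z forward; pixel columns grow to the right and rows downward; lengths in mm; the calibration is good to about 2 mm. A picture is of the moment at which its call begins. There is no depth.
- manip.sign_off(): hands the job in, once; it reports no verdict.
The state is a dict: "clock": time; "joints": joint angles; "qd": joint speeds; "effort": joint torques, N m; "eef_pos": TCP position; "eef_rot": TCP orientation; "wrist_force": force on the tool from outside, world axes, zero at the start; "moment": the same for the moment, N m; "finger_gap": finger opening in mm.
Only numpy, scipy, OpenCV 4.12 (cv2) and the standard library are available. Lean on these libraries where they do the work, as an engineer would, in place of code of your own. Each camera call takes 0.05 s, during which the arm holds its last target.

## Working session

There is one attempt and no reset: what is moved stays moved. The work goes in short steps, Python scripts to look and compute and a tool call to move; the robot and the scene stay as the last step left them, time stands still between calls to the robot, and variables do not carry over. Pictures are saved under pics/ and viewed, and the job is handed in when it is done.

Besides the shell and the picture viewer there is one more tool, called after "Call:" as name(argument=value, ...), one argument or row to a line, values as JSON. jog_arm: Moves the arm, as the interface text tells. Its arguments: {"type":"object","properties":{"commands":{"type":"array","items":{"type":"array","items":{"type":"number"}}},"grip_force":{"type":"number"}},"required":["commands"]}

```bash
mkdir -p pics; ls
python3 - <<'E'
from cell import manip,camera
import cv2
print(manip.read_state())
for n in("side","top"):
    c=camera(n); cv2.imwrite(f"pics/{n}0.png",c["pixels"]); print({k:v for k,v in c.items() if k!="pixels"})
E
```

```text
pics
{'clock': 0.0, 'joints': array([ 1.23443761e+00,  3.00460997e-01,  1.52156929e+00, -1.17715962e-05,
        1.32073247e+00, -6.65820840e-02]), 'qd': array([-0.00069293,  0.0001883 ,  0.0012366 , -0.00042769, -0.00107125,
       -0.00093953]), 'effort': array([ 1.47362234e-04, -5.31819606e+01, -3.52742851e+01,  7.08467513e-02,
        2.43756291e-02, -1.14891336e-04]), 'eef_pos': array([146.49187076, 529.8551488 , 204.89687169]), 'eef_rot': array([-3.14042439e+00, -6.64735258e-05,  2.87181890e+00]), 'wrist_force': array([0.07567628, 0.11780407, 0.42806538]), 'moment': array([ 0.03815099, -0.01473692, -0.01709758]), 'finger_gap': 94.10079738413322}
{'vertical_fov': 42.744218105076406, 'cx': 261.18103087583796, 'cy': 196.08116137176015, 'rvec': array([ 0.31024663, -2.89659165,  1.03009693]), 'tvec': array([ 485.57057276,  123.5824517 , 2026.68425837])}
{'vertical_fov': 57.59245961720162, 'cx': 260.7591018440016, 'cy': 189.90187759301043, 'rvec': array([ 2.11461354, -2.14446778,  0.21509748]), 'tvec': array([  61.22017673,  514.22792143, 1372.02539121])}
```

View pics/top0.png

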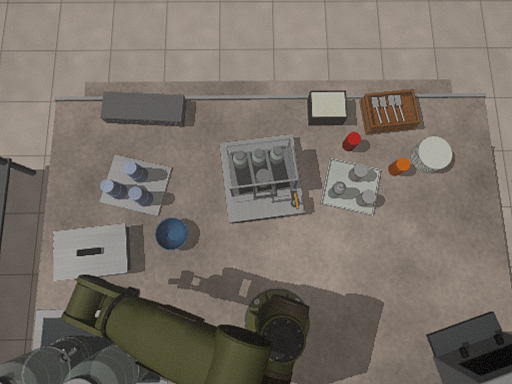

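View pics/side0.png

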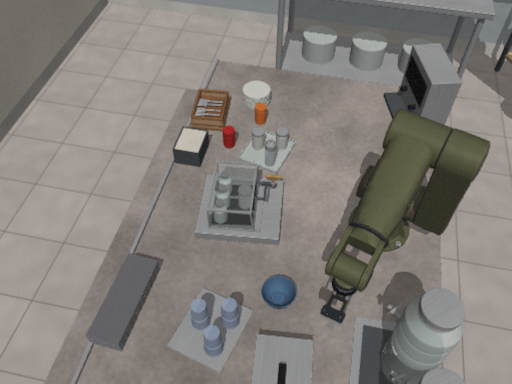

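The top view shows the display at about (262,178), with the key at (296,199). The tray is at (352,187) and holds two jars and the shaker. Next I'll zoom in.

```bash
cat > h.py <<'E'
import numpy as np,cv2
from cell import manip,camera
def snap(n):
    c=camera(n); h=c["pixels"].shape[0]; f=h/2/np.tan(np.radians(c["vertical_fov"]/2))
    c["K"]=np.array([[f,0,c["cx"]],[0,f,c["cy"]],[0,0,1.]]); c["R"]=cv2.Rodrigues(c["rvec"])[0]; return c
def proj(c,P):
    return cv2.projectPoints(np.array(P,float).reshape(-1,1,3),c["rvec"],c["tvec"],c["K"],None)[0].reshape(-1,2)
def back(c,uv,z):
    out=[];C=-c["R"].T@c["tvec"]
    for u,v in np.atleast_2d(uv):
        d=c["R"].T@np.linalg.inv(c["K"])@np.array([u,v,1.]); out.append(C+d*(z-C[2])/d[2])
    return np.array(out)
def crop(c,name,x0,y0,w,h,s,pts=None):
    im=cv2.resize(c["pixels"][y0:y0+h,x0:x0+w],None,fx=s,fy=s,interpolation=cv2.INTER_CUBIC)
    if pts is not None:
        for p in pts: cv2.circle(im,tuple(int(round(v)) for v in ((p[0]+.5-x0)*s-.5,(p[1]+.5-y0)*s-.5)),2,(0,0,255),-1)
    for k in range(0,w,10): cv2.putText(im,str(x0+k),(int((k+.5)*s),8),0,.3,(0,255,255)); cv2.line(im,(int((k+.5)*s),10),(int((k+.5)*s),14),(0,255,255))
    for k in range(0,h,10): cv2.putText(im,str(y0+k),(0,int((k+.5)*s)+3),0,.3,(0,255,255))
    cv2.imwrite("pics/"+name,im)
E
python3 - <<'E'
from h import *
c=snap("top"); crop(c,"t1.png",212,125,100,100,6); crop(c,"t2.png",312,125,100,100,6)
c=snap("side"); crop(c,"s1.png",190,150,110,95,7);crop(c,"s2.png",215,90,90,85,7)
E
```

```text
(no output)
```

View pics/t1.png

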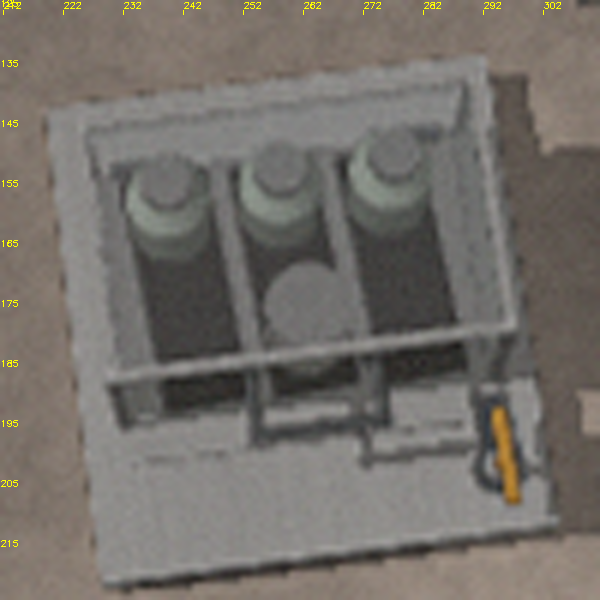

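View pics/t2.png

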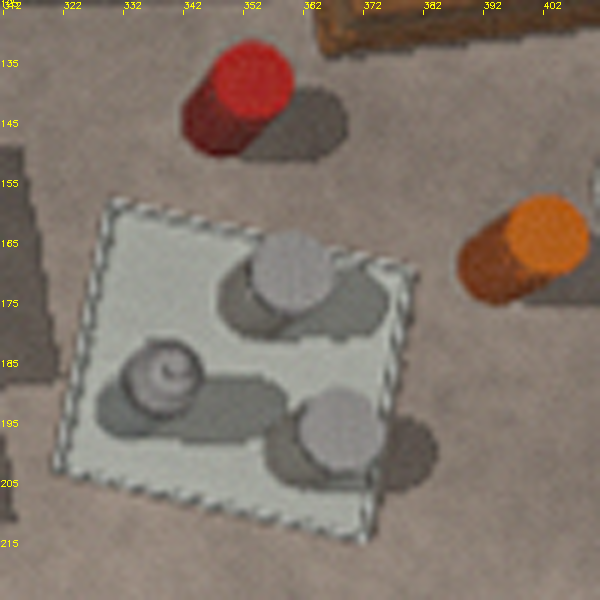

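View pics/s1.png

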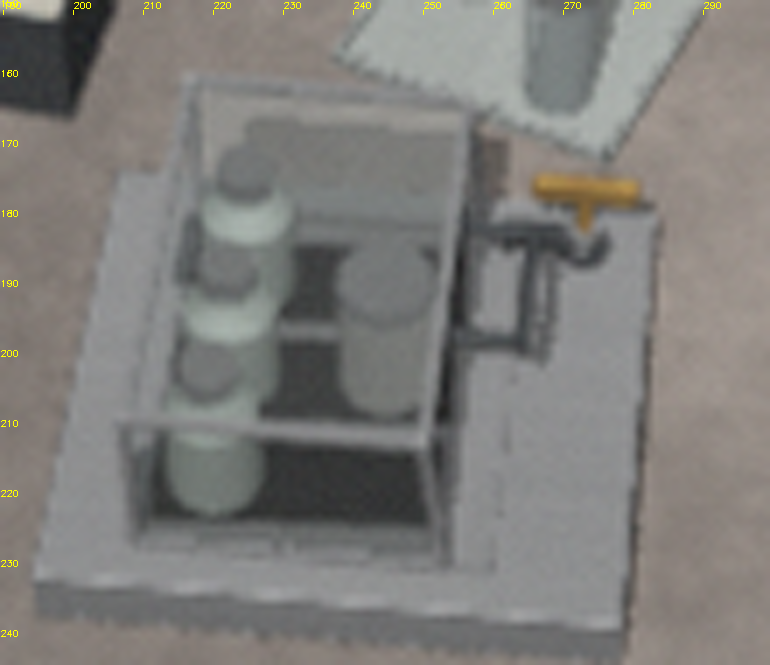

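View pics/s2.png

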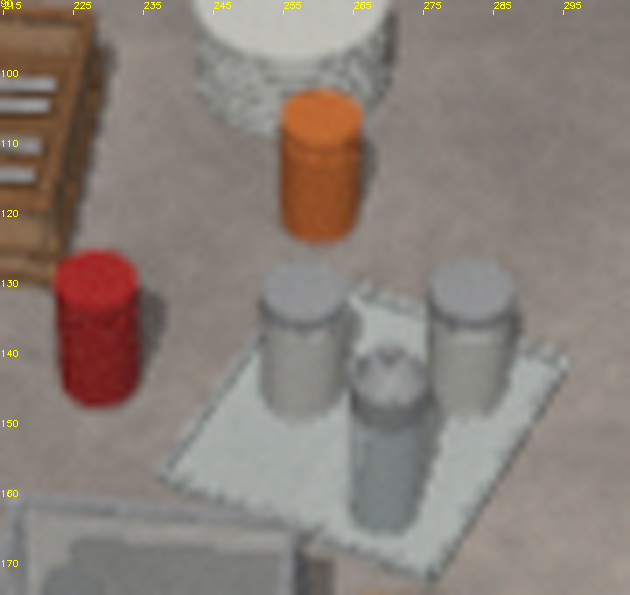

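Run:
```python
from h import *
np.set_printoptions(precision=1,suppress=True)
c=snap("top");s=snap("side")
T=lambda x,y:(x/6+212-.5,y/6+125-.5); T2=lambda x,y:(x/6+312-.5,y/6+125-.5)
S=lambda x,y:(x/7+190-.5,y/7+150-.5); S2=lambda x,y:(x/7+215-.5,y/7+90-.5)
print("cam",-c["R"].T@c["tvec"],-s["R"].T@s["tvec"])
print("caps top L,M,R",back(c,[T(167,182),T(285,168),T(397,153)],157))
print("caps side L,M,R",back(s,[S(207,370),S(228,272),S(245,173)],157))
print("jar a",back(c,[T(308,303)],147),back(s,[S(386,282)],147))
print("deck top",back(c,[T(45,112),T(487,57),T(103,584),T(558,518)],50))
print("deck side",back(s,[S(35,578),S(622,625),S(657,205)],50))
print("cover roof T front L,R",back(c,[T(107,380),T(517,325)],165)," back?",back(c,[T(88,130),T(462,82)],165))
print("cover roof S  BR,FR,FL,BL",back(s,[S(188,80),S(468,115),S(425,438),S(125,425)],165))
print("key ends T",back(c,[T(497,408),T(515,500)],113)," S",back(s,[S(535,178),S(637,188)],113))
print("handle T",back(c,[T(255,435),T(383,420)],158),"S",back(s,[S(567,238),S(540,355)],158), )
print("jars T",back(c,[T2(290,271),T2(343,430)],99),"S",back(s,[S2(304,290),S2(472,288)],99))
print("shaker T",back(c,[T2(172,370)],152),"S",back(s,[S2(390,357)],152))
```

```text
cam [ 250.9   75.9 1442.9] [ 262.5 1261.5 1642.7]
caps top L,M,R [[631.6 135.4 157. ]
 [640.   60.2 157. ]
 [649.2 -11.4 157. ]]
caps side L,M,R [[635.  142.5 157. ]
 [641.7  71.9 157. ]
 [651.1  -2.3 157. ]]
jar a [[553.9  46.8 147. ]] [[555.2  51.4 147. ]]
deck top [[ 714.6  224.7   50. ]
 [ 751.4  -83.3   50. ]
 [ 386.8  183.9   50. ]
 [ 426.8 -120.5   50. ]]
deck side [[ 717.6  227.1   50. ]
 [ 389.4  186.5   50. ]
 [ 425.5 -123.9   50. ]]
cover roof T front L,R [[502.2 172.7 165. ]
 [534.  -83.3 165. ]]  back? [[664.1 185.  165. ]
 [693.4 -53.6 165. ]]
cover roof S  BR,FR,FL,BL [[699.9 -58.7 165. ]
 [533.7 -68.  165. ]
 [506.4 168.  165. ]
 [666.4 194.9 165. ]]
key ends T [[490.8 -74.9 113. ]
 [430.8 -84.5 113. ]]  S [[493.7 -74.  113. ]
 [433.1 -79.6 113. ]]
handle T [[467.6  81.3 158. ]
 [476.    1.5 158. ]] S [[460.1   5.9 158. ]
 [458.2  92.7 158. ]]
jars T [[ 582.2 -340.2   99. ]
 [ 475.  -367.7   99. ]] S [[ 584.4 -339.4   99. ]
 [ 478.4 -365.7   99. ]]
shaker T [[ 505.9 -244.8  152. ]] S [[ 509.3 -238.1  152. ]]
```

The two views agree to a few mm:
- **Unit:** yaw about 0.123, origin about (589,54).
- **Key:** axis at about (462,-78.5).
- **Handle:** about (473,40,153).
- **Hinge:** about (680,65,50).

First I'll move above the key, turning the wrist so that it has room for the quarter turn.

Call:
jog_arm(
  commands=[
    [0.012,-0.025,0.01,0,0,-0.05,0.45],
    [0.037,-0.07,0.02,0,0,-0.13,0.45],
    [0.065,-0.125,0.025,0,0,-0.22,0.45],
    [0.093,-0.18,0.025,0,0,-0.31,0.45],
    [0.121,-0.235,0.025,0,0,-0.4,0.45],
    [0.149,-0.29,0.025,0,0,-0.49,0.45],
    [0.177,-0.345,0.025,0,0,-0.58,0.45],
    [0.205,-0.4,0.025,0,0,-0.67,0.45],
    [0.233,-0.455,0.025,0,0,-0.76,0.45],
    [0.255,-0.495,0.025,0,0,-0.84,0.45],
  ],
)

```text
clock: 1.55
eef_pos: [402.2, 32.8, 230.7]
eef_rot: [3.141, -0.0, 1.105]
wrist_force: [0.4, 1.5, -0.5]
finger_gap: 42.5
```

Call:
jog_arm(
  commands=[
    [0.012,-0.023,0,0,0,-0.08,0.4],
    [0.027,-0.052,0,0,0,-0.16,0.4],
    [0.042,-0.08,0,0,0,-0.24,0.4],
    [0.055,-0.104,0,0,0,-0.32,0.4],
    [0.0605,-0.1136,0,0,0,-0.4,0.4],
    [0.0605,-0.1136,-0.02,0,0,-0.45,0.4],
    [0.0605,-0.1136,-0.05,0,0,-0.4725,0.4],
    [0.0605,-0.1136,-0.07,0,0,-0.4725,0.4],
    [0.0605,-0.1136,-0.08,0,0,-0.4725,0.4],
    [0.0605,-0.1136,-0.08,0,0,-0.4725,0.4],
  ],
)

```text
clock: 2.8
eef_pos: [462.0, -78.5, 150.4]
eef_rot: [-3.141, 0.001, 0.123]
wrist_force: [0.4, 0.3, 0.3]
finger_gap: 37.6
```

Run:
```python
from h import *
np.set_printoptions(precision=3,suppress=True)
c=snap("top"); crop(c,"t3.png",232,145,100,80,7); 
s=snap("side"); crop(s,"s3.png",215,140,90,75,8)
st=manip.read_state();print(st["joints"],st["eef_pos"],st["eef_rot"],st["wrist_force"],st["moment"])
```

```text
[-0.246  0.175  1.809  0.     1.157  1.201] [462.464 -78.592 151.207] [ 3.141 -0.001  0.123] [ 0.555  0.44  -0.6  ] [-0.013  0.165 -0.017]
```

View pics/t3.png

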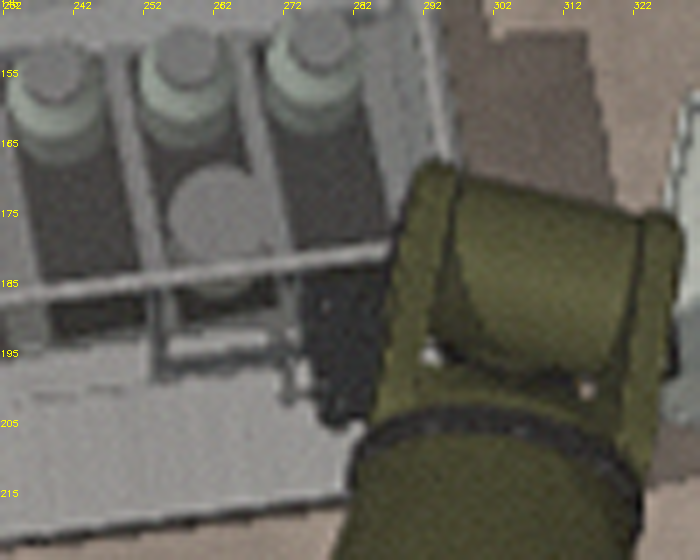

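View pics/s3.png

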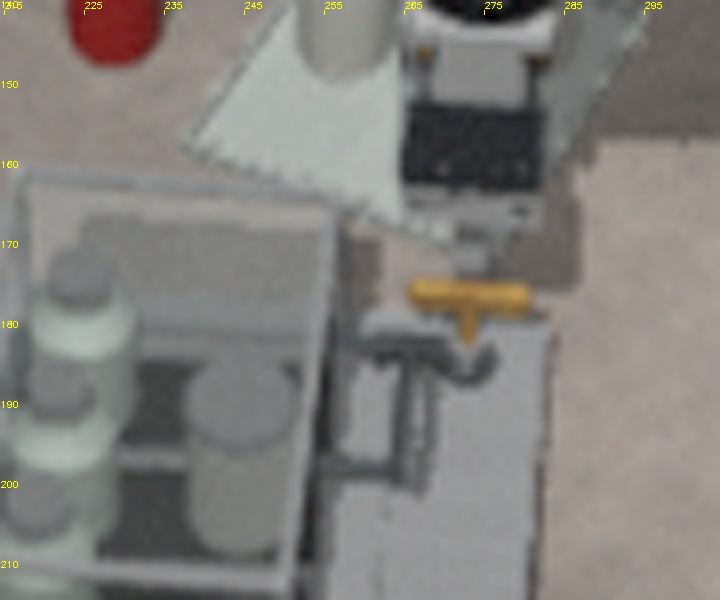

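The side view shows the fingers centred over the brass bow (bow at about (274,176)). Descending to grip it.

Call:
jog_arm(
  commands=[
    [0,0,-0.02,0,0,0,0.4],
    [0,0,-0.04,0,0,0,0.4],
    [0,0,-0.055,0,0,0,0.4],
    [0,0,-0.0635,0,0,0,0.4],
    [0,0,-0.0635,0,0,0,0.4],
    [0,0,-0.0635,0,0,0,0],
    [0,0,-0.0635,0,0,0,0],
    [0,0,-0.0635,0,0,0,0],
    [0,0,-0.0635,0,0,0,0],
    [0,0,-0.0635,0,0,0,0],
  ],
  grip_force=25,
)

```text
clock: 4.15
eef_pos: [462.3, -79.1, 87.3]
eef_rot: [3.14, -0.001, 0.123]
wrist_force: [0.1, -5.4, 1.0]
finger_gap: 9.8
```

Run:
```python
from h import *
np.set_printoptions(precision=3,suppress=True)
s=snap("side"); crop(s,"s4.png",215,140,90,75,8)
st=manip.read_state();print(st["joints"],st["eef_pos"],st["eef_rot"],st["wrist_force"],st["moment"],st["finger_gap"])
```

```text
[-0.247  0.263  1.869 -0.001  1.008  1.201] [462.332 -79.136  87.257] [ 3.14  -0.001  0.123] [ 0.953 -5.545  0.475] [-0.945  0.158  0.075] 10.045382596889528
```

View pics/s4.png

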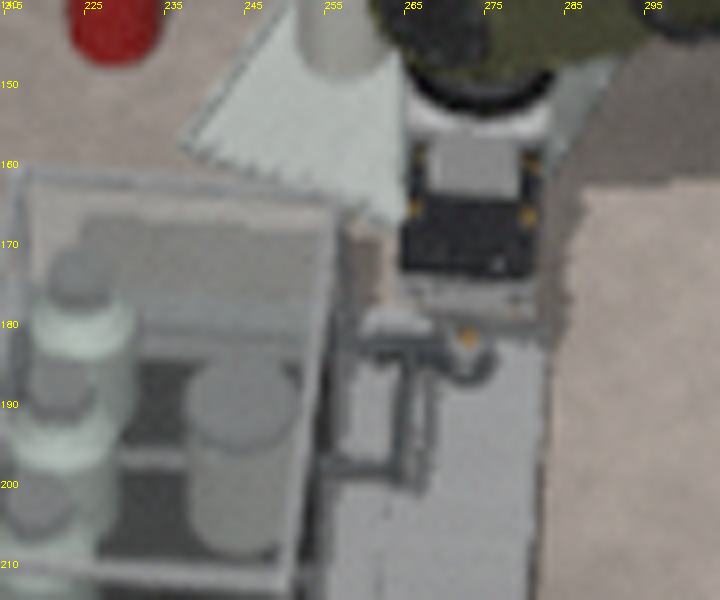

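Gripped: the gap is 10 mm, which matches the bow's thickness. Now turning anticlockwise about z, shifting about 1 mm in y to relieve the side load.

Call:
jog_arm(
  commands=[
    [0,-0.001,0,0,0,0.03,0],
    [0,-0.001,0,0,0,0.09,0],
    [0,-0.001,0,0,0,0.17,0],
    [0,-0.001,0,0,0,0.25,0],
    [0,-0.001,0,0,0,0.33,0],
    [0,-0.001,0,0,0,0.41,0],
    [0,-0.001,0,0,0,0.49,0],
    [0,-0.001,0,0,0,0.57,0],
    [0,-0.001,0,0,0,0.64,0],
    [0,-0.001,0,0,0,0.69,0],
  ],
)

```text
clock: 5.45
eef_pos: [461.8, -78.9, 87.2]
eef_rot: [-3.141, -0.001, 1.572]
wrist_force: [-4.2, 5.6, 6.8]
finger_gap: 10.0
```

Call:
jog_arm(
  commands=[
    [0,0,0,0,0,0.02,0],
    [0,0,0,0,0,0.04,0],
    [0,0,0,0,0,0.055,0],
    [0,0,0,0,0,0.065,0],
    [0,0,0,0,0,0.075,0],
    [0,0,0,0,0,0.08,0],
    [0,0,0,0,0,0.08,0],
    [0,0,0,0,0,0.08,0],
    [0,0,0,0,0,0.08,0],
    [0,0,0,0,0,0.08,0],
  ],
)

```text
clock: 6.7
eef_pos: [461.8, -78.9, 87.2]
eef_rot: [-3.141, -0.001, 1.735]
wrist_force: [-4.0, 5.4, 6.5]
finger_gap: 9.6
```

Run:
```python
from h import *
np.set_printoptions(precision=3,suppress=True)
s=snap("side"); crop(s,"s5.png",215,140,90,75,8)
st=manip.read_state();print(st["joints"],st["eef_pos"],st["eef_rot"],st["wrist_force"],st["moment"],st["finger_gap"])
```

```text
[-0.248  0.263  1.869  0.001  1.01  -0.413] [461.75  -78.886  87.212] [-3.141 -0.001  1.735] [-4.638  5.313  6.003] [ 0.986  0.935 -0.47 ] 10.201661351328095
```

View pics/s5.png

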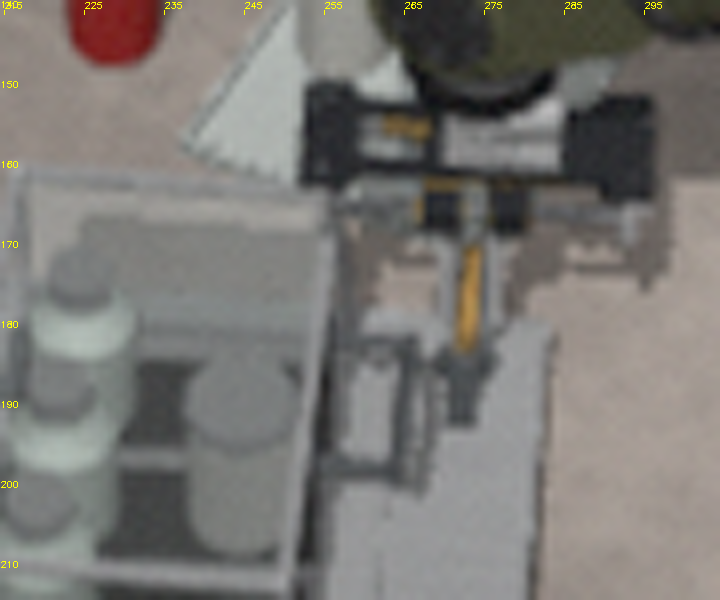

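The bow now lies across the front and the cam has left the flange. The tool turned 92° and the resisting moment shows it is at the stop. Releasing, rising and heading for the handle.

Call:
jog_arm(
  commands=[
    [0,0,0,0,0,0,0.35],
    [0,0,0,0,0,0,0.35],
    [0,0,0.002,0,0,0,0.35],
    [0,0,0.03,0,0,0,0.35],
    [0,0,0.07,0,0,0,0.35],
    [0,0,0.115,0,0,-0.01,0.35],
    [0.003,0.03,0.127,0,0,-0.0196,0.35],
    [0.007,0.075,0.127,0,0,-0.0196,0.35],
    [0.01,0.11,0.127,0,0,-0.0196,0.35],
    [0.011,0.1195,0.127,0,0,-0.0196,0.35],
  ],
)

```text
clock: 8.0
eef_pos: [473.1, 41.3, 214.0]
eef_rot: [3.141, -0.0, 1.697]
wrist_force: [-0.0, 0.3, -0.8]
finger_gap: 32.8
```

Run:
```python
from h import *
np.set_printoptions(precision=3,suppress=True)
s=snap("side"); crop(s,"s6.png",215,140,90,75,8)
c=snap("top"); crop(c,"t6.png",232,145,100,80,7); 
st=manip.read_state();print(st["joints"],st["eef_pos"],st["eef_rot"],st["wrist_force"],st["moment"],st["finger_gap"])
```

```text
[ 0.008  0.124  1.714 -0.     1.304 -0.117] [473.116  40.223 213.933] [-3.142  0.     1.696] [-0.257 -0.194  0.32 ] [-0.063  0.021  0.036] 32.74623891627983
```

View pics/s6.png

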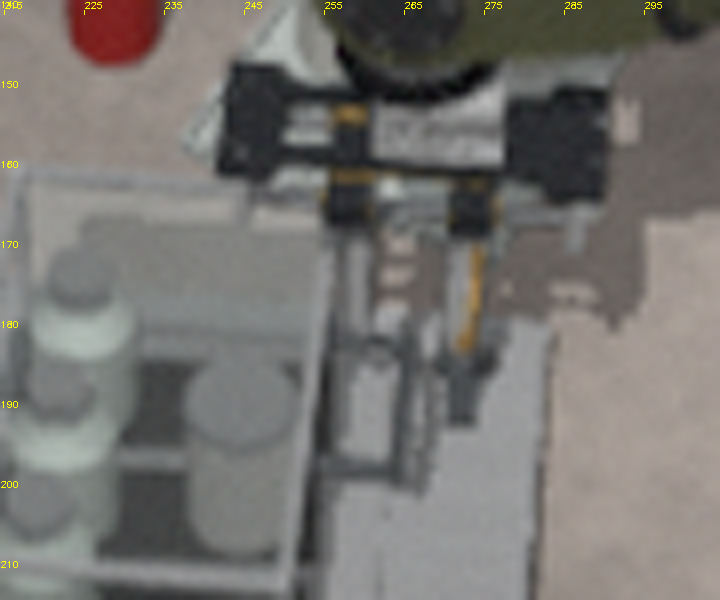

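View pics/t6.png

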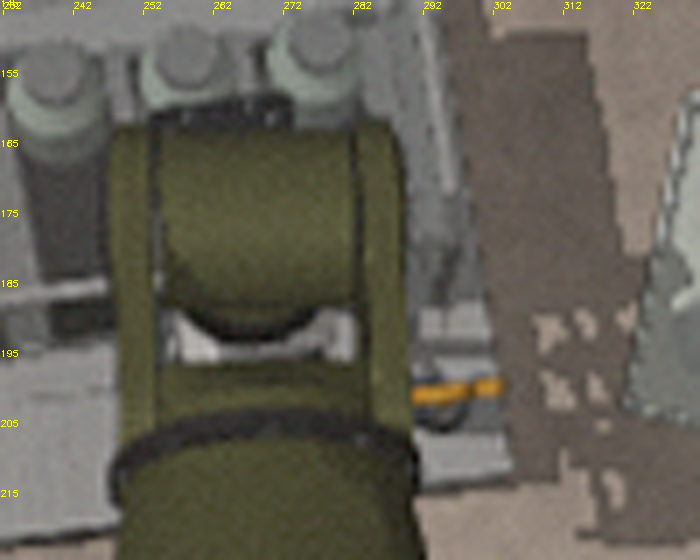

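Run:
```python
from h import *
s=snap("side")
y=.123;R=np.array([[np.cos(y),-np.sin(y)],[np.sin(y),np.cos(y)]]);o=np.array([589,54])
P=[list(o+R@np.array(a))+[z] for a,z in[((-117,45),153),((-117,-45),153),((-117,0),153),((-70,128),165),((-70,-128),165),((92,-128),165),((92,128),165),((-82,128),50)]]
print(P[2]); crop(s,"s7.png",190,150,110,95,7,proj(s,P))
```

```text
[np.float64(472.8839312401824), np.float64(39.64525946715511), 153]
```

View pics/s7.png

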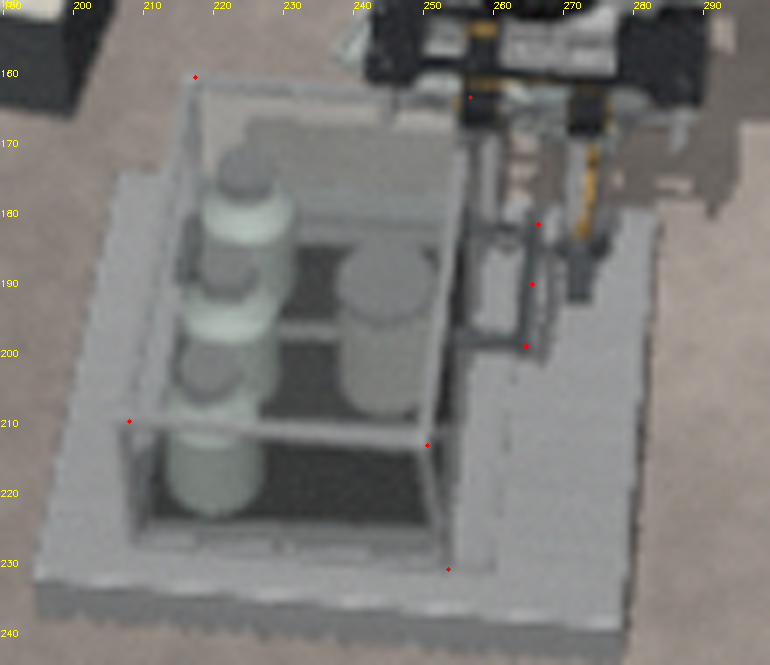

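The modelled handle points lie on the bar in the image, so I'll descend and grip.

Call:
jog_arm(
  commands=[
    [0,0,-0.025,0,0,0,0.35],
    [0,0,-0.05,0,0,0,0.35],
    [0,0,-0.07,0,0,0,0.35],
    [0,0,-0.08,0,0,0,0.35],
    [0,0,-0.08,0,0,0,0.35],
    [0,0,-0.08,0,0,0,0],
    [0,0,-0.08,0,0,0,0],
    [0,0,-0.08,0,0,0,0],
    [0,0,-0.08,0,0,0,0],
    [0,0,-0.08,0,0,0,0],
  ],
  grip_force=15,
)

```text
clock: 9.4
eef_pos: [473.5, 40.0, 134.4]
eef_rot: [3.14, 0.0, 1.695]
wrist_force: [2.7, 0.4, 4.3]
finger_gap: 9.5
```

Run:
```python
from h import *
np.set_printoptions(precision=3,suppress=True)
st=manip.read_state();print(st["joints"],st["eef_pos"],st["eef_rot"],st["wrist_force"],st["moment"],st["finger_gap"])
# arc shifts rel. to start in m
y=.123
for t in np.arange(0,1.41,.1):
    a=np.arctan2(103,209); r=np.hypot(103,209)
    d=r*np.cos(a)-r*np.cos(a+t); z=r*np.sin(a+t)-r*np.sin(a)
    print(round(t,2),np.array([d*np.cos(y),d*np.sin(y),z])/1000)
```

```text
[ 0.007  0.209  1.811  0.     1.12  -0.117] [473.535  40.026 134.365] [3.14  0.    1.695] [2.651 0.386 4.279] [-0.065 -0.527  0.04 ] 9.492346982653682
0.0 [0. 0. 0.]
0.1 [0.011 0.001 0.02 ]
0.2 [0.024 0.003 0.039]
0.3 [0.039 0.005 0.057]
0.4 [0.056 0.007 0.073]
0.5 [0.074 0.009 0.088]
0.6 [0.094 0.012 0.1  ]
0.7 [0.115 0.014 0.11 ]
0.8 [0.136 0.017 0.119]
0.9 [0.159 0.02  0.125]
1.0 [0.181 0.022 0.129]
1.1 [0.204 0.025 0.13 ]
1.2 [0.228 0.028 0.129]
1.3 [0.25  0.031 0.126]
1.4 [0.273 0.034 0.12 ]
```

Gripped, with a gap of 9.5 mm against the 10 mm bar. Lifting along the arc.

Call:
jog_arm(
  commands=[
    [0.003,0,0.006,0,0,0,0],
    [0.008,0.001,0.014,0,0,0,0],
    [0.014,0.002,0.025,0,0,0,0],
    [0.024,0.003,0.039,0,0,0,0],
    [0.039,0.005,0.057,0,0,0,0],
    [0.056,0.007,0.073,0,0,0,0],
    [0.074,0.009,0.088,0,0,0,0],
    [0.089,0.011,0.097,0,0,0,0],
    [0.094,0.012,0.1,0,0,0,0],
    [0.094,0.012,0.1,0,0,0,0],
  ],
)

```text
clock: 10.65
eef_pos: [567.6, 51.3, 235.9]
eef_rot: [3.14, 0.002, 1.694]
wrist_force: [-5.3, -6.7, 9.8]
finger_gap: 8.9
```

Run:
```python
from h import *
np.set_printoptions(precision=3,suppress=True)
s=snap("side"); crop(s,"s8.png",180,110,130,125,5)
st=manip.read_state();print(st["joints"],st["eef_pos"],st["eef_rot"],st["wrist_force"],st["moment"],st["finger_gap"])
```

```text
[ 0.026  0.322  1.421 -0.001  1.397 -0.097] [567.487  51.291 235.853] [3.14  0.001 1.694] [-4.144 -6.401  8.158] [-1.152  0.857 -0.041] 9.573164592595207
```

View pics/s8.png

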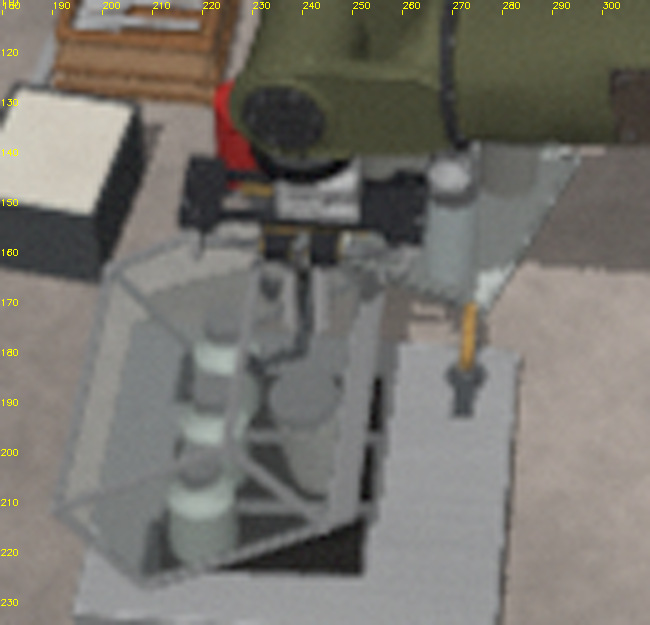

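The cover is about 0.6 rad open and the fingers still hold the bar. Continuing.

Call:
jog_arm(
  commands=[
    [0.01,0.001,0.005,0,0,0,0],
    [0.021,0.001,0.01,0,0,0,0],
    [0.042,0.004,0.019,0,0,0,0],
    [0.065,0.007,0.025,0,0,0,0],
    [0.087,0.009,0.029,0,0,0,0],
    [0.11,0.012,0.03,0,0,0,0],
    [0.134,0.015,0.029,0,0,0,0],
    [0.15,0.017,0.027,0,0,0,0],
    [0.161,0.018,0.0247,0,0,0,0],
    [0.167,0.019,0.023,0,0,0,0],
  ],
)

```text
clock: 11.95
eef_pos: [734.7, 70.8, 257.7]
eef_rot: [3.14, 0.0, 1.694]
wrist_force: [1.0, -2.6, 3.1]
finger_gap: 9.0
```

Run:
```python
from h import *
np.set_printoptions(precision=3,suppress=True)
s=snap("side"); crop(s,"s9.png",160,90,130,135,4.4)
st=manip.read_state();print(st["joints"],st["eef_pos"],st["eef_rot"],st["wrist_force"],st["moment"],st["finger_gap"])
```

```text
[ 0.047  0.746  0.744 -0.     1.65  -0.077] [735.063  70.89  257.538] [3.14  0.    1.694] [ 3.107 -1.822  5.418] [-0.384 -0.604 -0.013] 9.334550105234847
```

View pics/s9.png

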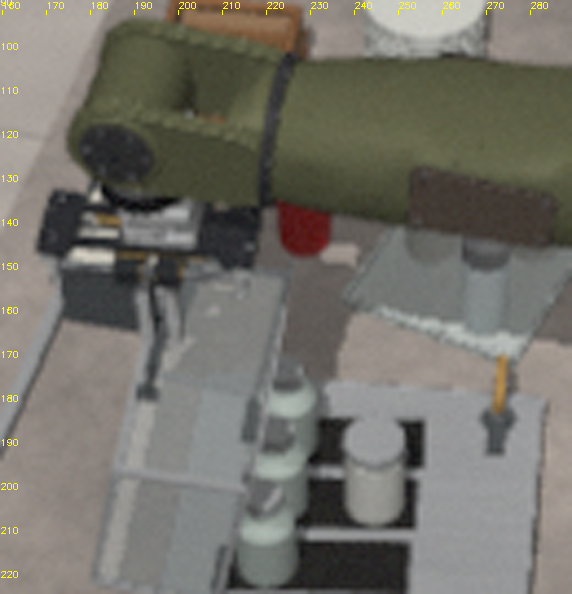

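It's at about 1.35 rad. I'll go on to the stop, release, rise and retreat.

Call:
jog_arm(
  commands=[
    [0.006,0.001,-0.0015,0,0,0,0],
    [0.012,0.0015,-0.003,0,0,0,0],
    [0.012,0.0015,-0.003,0,0,0,0.3],
    [0.012,0.0015,-0.003,0,0,0,0.3],
    [0.012,0.0015,-0.003,0,0,0,0.3],
    [0.01,0.001,0.015,0,0,0,0.3],
    [0.006,0,0.04,0,0,0,0.3],
    [-0.01,-0.01,0.06,0,0,0,0.5],
    [-0.055,-0.04,0.06,0,0,0,0.8],
    [-0.1,-0.08,0.06,0,0,0,0.8],
  ],
)

```text
clock: 13.25
eef_pos: [632.7, -9.3, 318.2]
eef_rot: [3.14, 0.0, 1.696]
wrist_force: [1.9, -0.0, 0.8]
finger_gap: 54.2
```

Call:
jog_arm(
  commands=[
    [-0.03,-0.05,0,0,0,0,0.8],
    [-0.05,-0.105,0,0,0,0,0.8],
    [-0.055,-0.16,0,0,0,0,0.8],
    [-0.055,-0.215,0,0,0,0,0.8],
    [-0.055,-0.265,-0.01,0,0,0,0.8],
    [-0.055,-0.31,-0.03,0,0,0,0.8],
    [-0.055,-0.332,-0.06,0,0,0,0.8],
    [-0.055,-0.332,-0.09,0,0,0,0.8],
    [-0.055,-0.332,-0.1,0,0,0,0.8],
    [-0.055,-0.332,-0.1,0,0,0,0.8],
  ],
)

```text
clock: 14.5
eef_pos: [579.3, -340.8, 218.0]
eef_rot: [3.141, 0.0, 1.695]
wrist_force: [0.5, 1.2, 0.6]
finger_gap: 75.5
```

Run:
```python
from h import *
np.set_printoptions(precision=3,suppress=True)
s=snap("side"); crop(s,"s10.png",160,90,130,150,5)
crop(s,"s10b.png",215,80,100,100,6)
c=snap("top"); crop(c,"t10.png",212,105,110,120,5)
st=manip.read_state();print(st["joints"],st["eef_pos"],st["eef_rot"],st["wrist_force"],st["moment"],st["finger_gap"])
```

```text
[-0.586  0.573  1.103  0.     1.462 -0.71 ] [ 579.624 -340.97   218.96 ] [3.14  0.002 1.695] [-0.577  1.133  0.615] [-0.037  0.056 -0.043] 75.18349992935333
```

View pics/s10.png

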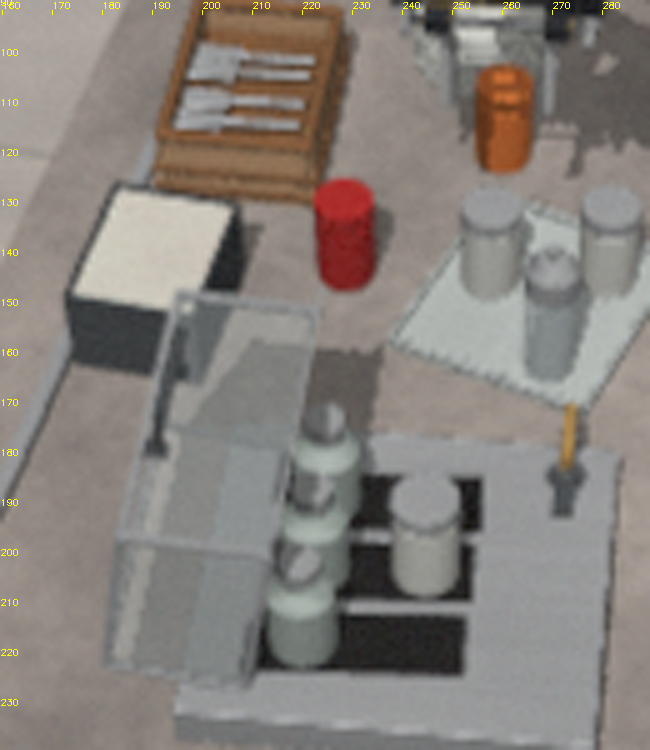

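View pics/s10b.png

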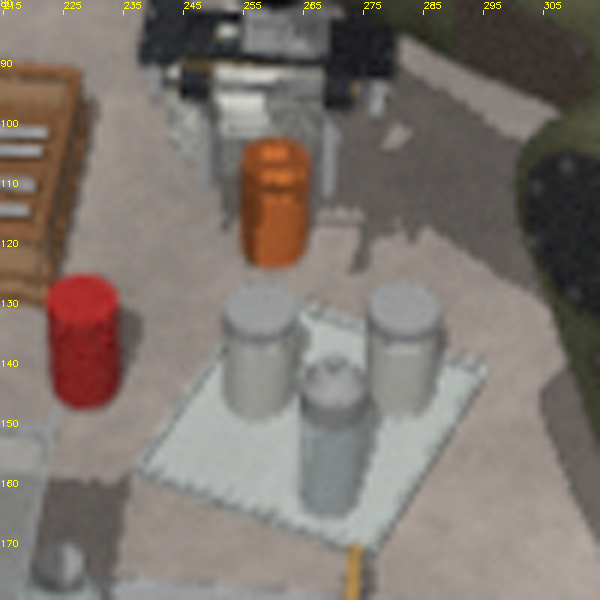

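View pics/t10.png

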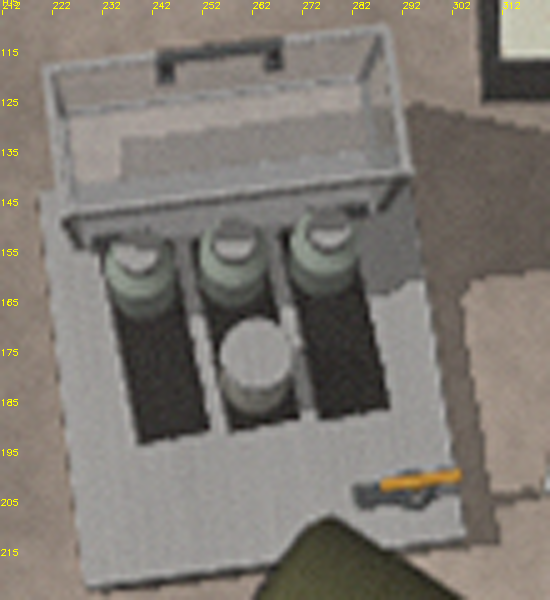

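The cover rests fully open, the key is across the front and the bottles are untouched. Now I'll refine the shelf geometry.

Run:
```python
from h import *
np.set_printoptions(precision=1,suppress=True)
c=snap("top");s=snap("side")
T=lambda x,y:(x/5+212-.5,y/5+105-.5); S=lambda x,y:(x/5+160-.5,y/5+90-.5); S2=lambda x,y:(x/6+215-.5,y/6+80-.5)
m=back(c,[T(137,444),T(210,432),T(228,432),T(300,419),T(315,418),T(390,408)],52); print("mat T",m)
print("mid",(m[0]+m[1])/2,(m[2]+m[3])/2,(m[4]+m[5])/2)
print("mat S L: ",back(s,[S(464,673),S(466,619),S(471,600),S(473,548),S(478,530),S(483,479)],52))
print("jar a",back(c,[T(257,353)],147),back(s,[S(426,497)],147))
print("caps S",back(s,[S(302,562),S(315,491),S(325,420)],157),"T",back(c,[T(141,257),T(235,246),T(328,234)],157))
print("jars S",back(s,[S2(260,312),S2(404,310)],99))
crop(c,"t11.png",225,135,75,60,10); crop(s,"s11.png",205,165,65,65,9)
```

```text
mat T [[501.4 142.6  52. ]
 [510.5  83.5  52. ]
 [510.3  69.   52. ]
 [520.3  10.4  52. ]
 [521.   -1.8  52. ]
 [528.5 -63.   52. ]]
mid [506.  113.1  52. ] [515.3  39.7  52. ] [524.7 -32.4  52. ]
mat S L:  [[503.8 141.2  52. ]
 [513.9  88.2  52. ]
 [514.1  68.4  52. ]
 [524.1  14.9  52. ]
 [524.2  -4.8  52. ]
 [531.9 -60.4  52. ]]
jar a [[553.5  46.5 147. ]] [[556.   46.9 147. ]]
caps S [[632.5 139.7 157. ]
 [640.9  68.3 157. ]
 [652.   -6.  157. ]] T [[627.4 134.  157. ]
 [635.3  62.2 157. ]
 [644.   -9.2 157. ]]
jars S [[ 584.  -335.6   99. ]
 [ 478.2 -362.2   99. ]]
```

View pics/t11.png

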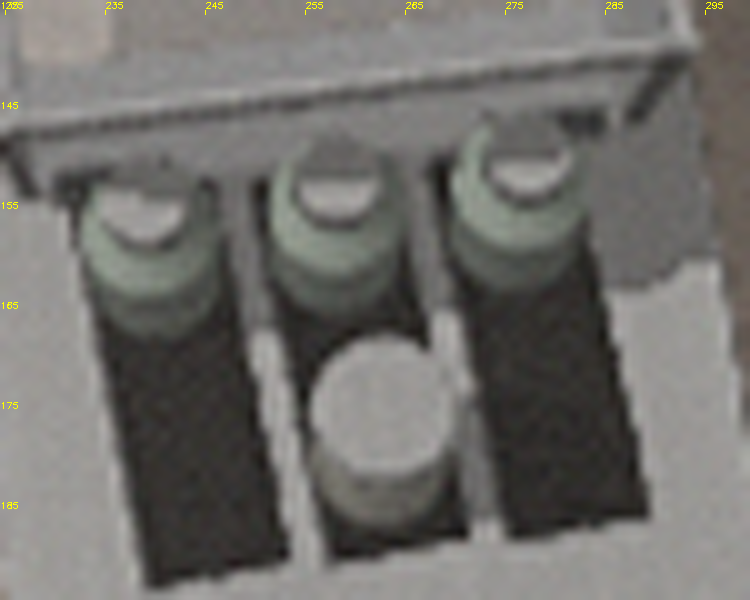

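View pics/s11.png

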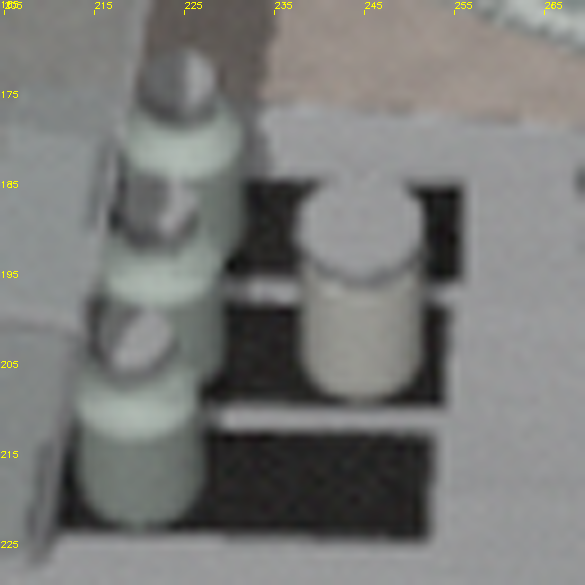

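The front-row targets are jar_a (555,46.5) ±74 mm along the row, which gives left at about (546,119.5) and right at about (564,-27). Picking up the nearer-aligned tray jar at (583,-339).

Call:
jog_arm(
  commands=[
    [0.0035,0.0015,-0.02,0,0,0,0.85],
    [0.0035,0.0015,-0.06,0,0,0,0.85],
    [0.0035,0.0015,-0.1,0,0,0,0.85],
    [0.0035,0.0015,-0.13,0,0,0,0.85],
    [0.0035,0.0015,-0.155,0,0,0,0.85],
    [0.0035,0.0015,-0.17,0,0,0,0.85],
    [0.0035,0.0015,-0.173,0,0,0,0.85],
    [0.0035,0.0015,-0.173,0,0,0,0.5],
    [0.0035,0.0015,-0.173,0,0,0,0.5],
    [0.0035,0.0015,-0.173,0,0,0,0.5],
  ],
  grip_force=25,
)

```text
clock: 15.95
eef_pos: [582.9, -339.7, 44.7]
eef_rot: [3.141, 0.001, 1.695]
wrist_force: [-0.2, 0.2, 2.1]
finger_gap: 55.7
```

Run:
```python
from h import *
np.set_printoptions(precision=3,suppress=True)
s=snap("side"); crop(s,"s12b.png",215,80,100,100,6)
st=manip.read_state();print(st["joints"],st["eef_pos"],st["eef_rot"],st["wrist_force"],st["moment"],st["finger_gap"])
```

```text
[-0.582  0.729  1.267  0.     1.144 -0.706] [ 582.914 -339.723   44.735] [3.141 0.001 1.694] [0.048 0.619 2.722] [-0.009  0.13  -0.033] 55.80789850331853
```

View pics/s12b.png

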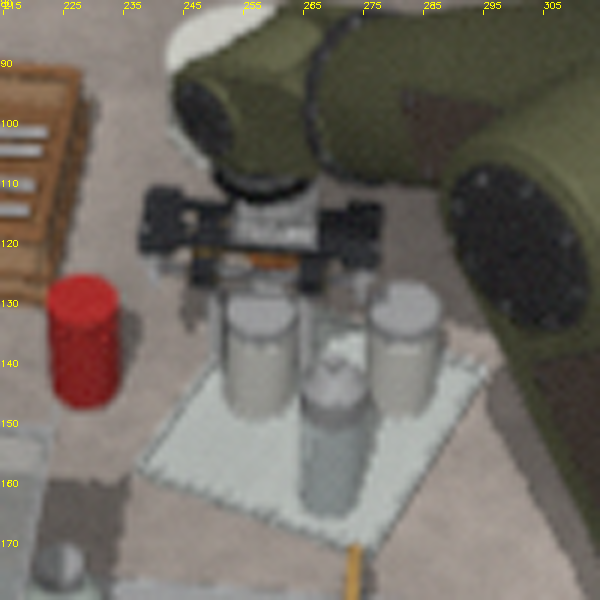

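Jar held (gap 55.8 mm). Lifting and carrying it to the left mat.

Call:
jog_arm(
  commands=[
    [0,0,0.015,0,0,0,0.5],
    [0,0,0.045,0,0,0,0.5],
    [0,0,0.085,0,0,0,0.5],
    [-0.002,0,0.13,0,0,0,0.5],
    [-0.01,0.012,0.16,0,0,0,0.5],
    [-0.025,0.04,0.172,0,0,0,0.5],
    [-0.04,0.085,0.172,0,0,0,0.5],
    [-0.052,0.135,0.172,0,0,0,0.5],
    [-0.06,0.185,0.172,0,0,0,0.5],
    [-0.06,0.235,0.172,0,0,0,0.5],
  ],
)

```text
clock: 17.25
eef_pos: [521.8, -103.0, 216.9]
eef_rot: [3.141, 0.0, 1.694]
wrist_force: [0.2, -1.0, -2.9]
finger_gap: 55.9
```

Call:
jog_arm(
  commands=[
    [0,0.045,0,0,0,0,0.5],
    [0,0.09,0,0,0,0,0.5],
    [0,0.135,0,0,0,0,0.5],
    [0.002,0.175,0,0,0,0,0.5],
    [0.008,0.205,0,0,0,0,0.5],
    [0.015,0.22,-0.005,0,0,0,0.5],
    [0.021,0.2235,-0.02,0,0,0,0.5],
    [0.023,0.2235,-0.045,0,0,0,0.5],
    [0.023,0.2235,-0.06,0,0,0,0.5],
    [0.023,0.2235,-0.06,0,0,0,0.5],
  ],
)

```text
clock: 18.5
eef_pos: [545.1, 118.2, 154.7]
eef_rot: [-3.139, 0.0, 1.694]
wrist_force: [0.4, 0.2, -3.8]
finger_gap: 56.1
```

Run:
```python
from h import *
np.set_printoptions(precision=3,suppress=True)
s=snap("side"); crop(s,"s13.png",180,140,100,100,7.9)
c=snap("top"); crop(c,"t13.png",212,115,110,110,5)
st=manip.read_state();print(st["joints"],st["eef_pos"],st["eef_rot"],st["wrist_force"],st["moment"],st["finger_gap"])
```

```text
[ 0.148  0.362  1.556 -0.     1.223  0.025] [545.891 118.653 156.521] [3.141 0.    1.694] [-0.387 -0.398 -3.294] [-0.046  0.011 -0.022] 55.45970499133343
```

View pics/s13.png

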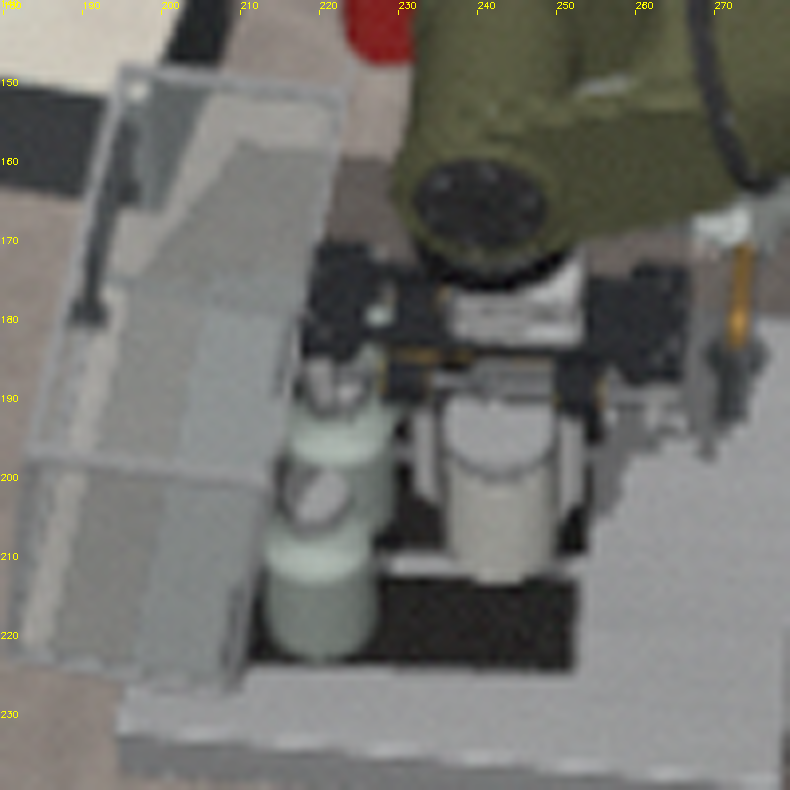

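View pics/t13.png

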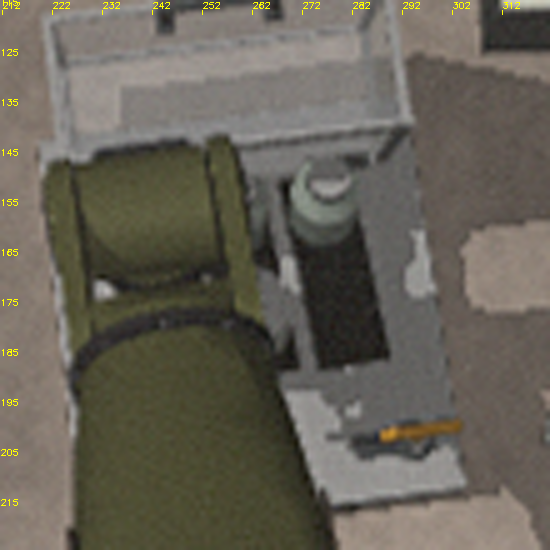

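Run:
```python
from h import *
np.set_printoptions(precision=1,suppress=True)
s=snap("side")
S=lambda x,y:(x/7.9+180-.5,y/7.9+140-.5)
print(back(s,[S(499,436),S(499,425)],210.5), manip.read_state()["eef_pos"])
# outline of lid from model
a=np.linspace(0,2*np.pi,40)
P=[[545.9+28*np.cos(t),119+28*np.sin(t),z] for z in (210.5,115.5) for t in a]
crop(s,"s14.png",205,170,70,60,11,proj(s,P))
```

```text
[[544.6 127.8 210.5]
 [546.2 121.2 210.5]] [546.  118.8 156.8]
```

View pics/s14.png

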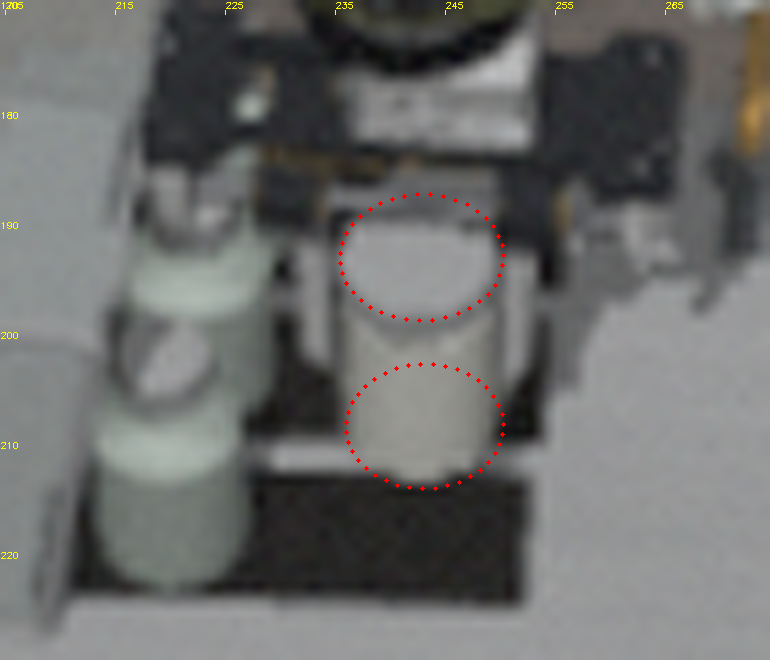

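The modelled outline of the held jar matches the image. Lowering onto the mat and releasing gently.

Call:
jog_arm(
  commands=[
    [0,0,-0.015,0,0,0,0.5],
    [0,0,-0.035,0,0,0,0.5],
    [0,0,-0.05,0,0,0,0.5],
    [0,0,-0.058,0,0,0,0.5],
    [0,0,-0.061,0,0,0,0.5],
    [0,0,-0.063,0,0,0,0.5],
    [0,0,-0.0637,0,0,0,0.5],
    [0,0,-0.0637,0,0,0,0.5],
    [0,0,-0.0637,0,0,0,0.64],
    [0,0,-0.0637,0,0,0,0.72],
  ],
)

```text
clock: 19.9
eef_pos: [545.8, 119.0, 92.6]
eef_rot: [3.141, -0.0, 1.695]
wrist_force: [0.2, -0.5, -0.3]
finger_gap: 66.2
```

Call:
jog_arm(
  commands=[
    [0,0,0,0,0,0,0.72],
    [0,0,0.015,0,0,0,0.72],
    [0,0,0.045,0,0,0,0.72],
    [0,0,0.085,0,0,0,0.72],
    [-0.005,-0.01,0.11,0,0,0,0.8],
    [-0.02,-0.05,0.125,0,0,0,0.8],
    [-0.03,-0.1,0.125,0,0,0,0.8],
    [-0.04,-0.155,0.125,0,0,0,0.8],
    [-0.05,-0.21,0.125,0,0,0,0.8],
    [-0.055,-0.265,0.125,0,0,0,0.8],
  ],
)

```text
clock: 21.15
eef_pos: [490.1, -147.7, 218.7]
eef_rot: [3.14, 0.001, 1.695]
wrist_force: [1.7, 0.2, -0.0]
finger_gap: 75.1
```

Call:
jog_arm(
  commands=[
    [-0.002,-0.055,0,0,0,0,0.8],
    [-0.004,-0.11,0,0,0,0,0.8],
    [-0.007,-0.16,0,0,0,0,0.8],
    [-0.011,-0.2,0,0,0,0,0.8],
    [-0.014,-0.218,-0.01,0,0,0,0.8],
    [-0.0145,-0.2195,-0.03,0,0,0,0.8],
    [-0.0145,-0.2195,-0.045,0,0,0,0.8],
    [-0.0145,-0.2195,-0.05,0,0,0,0.8],
    [-0.0145,-0.2195,-0.05,0,0,0,0.8],
    [-0.0145,-0.2195,-0.05,0,0,0,0.8],
  ],
)

```text
clock: 22.4
eef_pos: [476.4, -365.4, 168.0]
eef_rot: [3.141, 0.001, 1.695]
wrist_force: [-0.6, 0.0, 0.7]
finger_gap: 75.3
```

Run:
```python
from h import *
np.set_printoptions(precision=2,suppress=True)
s=snap("side"); c=snap("top")
st=manip.read_state();print(st["joints"],st["eef_pos"],st["eef_rot"],st["wrist_force"],st["finger_gap"])
a=np.linspace(0,2*np.pi,30)
P=[[x+28*np.cos(t),y+28*np.sin(t),z] for x,y in((555,46.5),(545.9,119)) for z in (147,52) for t in a]
crop(s,"s15.png",205,165,65,65,9,proj(s,P))
crop(c,"t15.png",225,135,75,60,10,proj(c,P))
crop(s,"s15n.png",205,165,65,65,9); crop(c,"t15n.png",225,135,75,60,10)
crop(s,"s15b.png",215,80,100,100,6)
```

```text
[-0.72  0.44  1.42  0.    1.28 -0.84] [ 476.3  -365.53  167.85] [3.14 0.   1.69] [0.74 0.27 0.36] 75.37816741975811
```

View pics/s15.png

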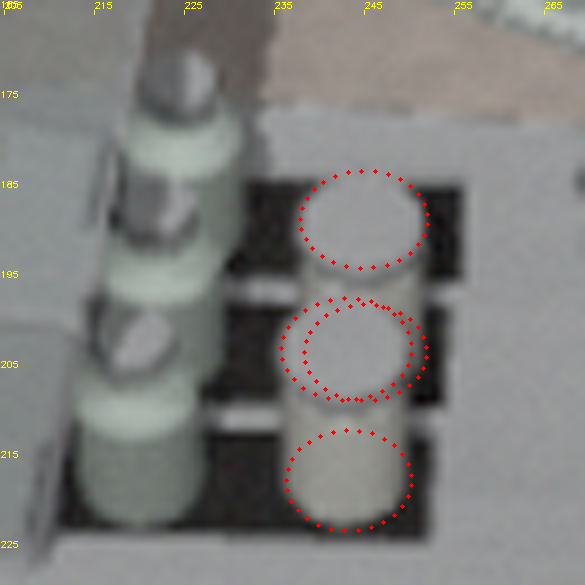

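View pics/t15.png

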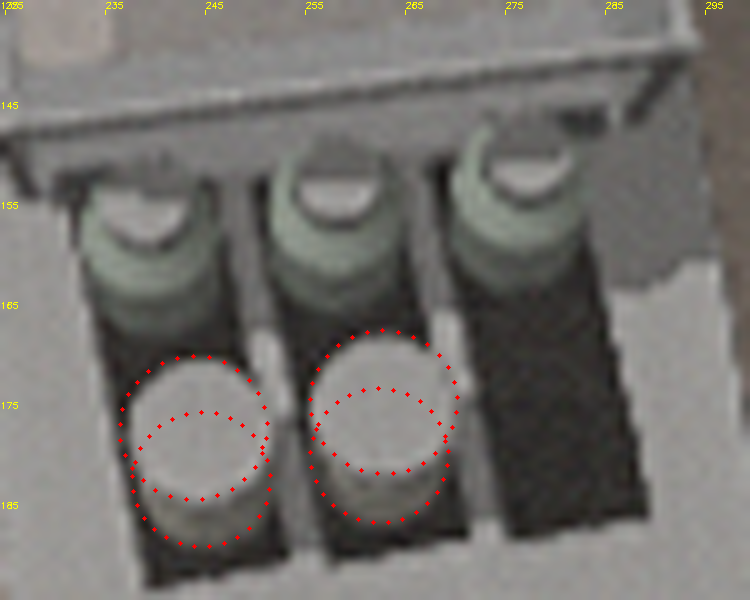

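View pics/s15b.png

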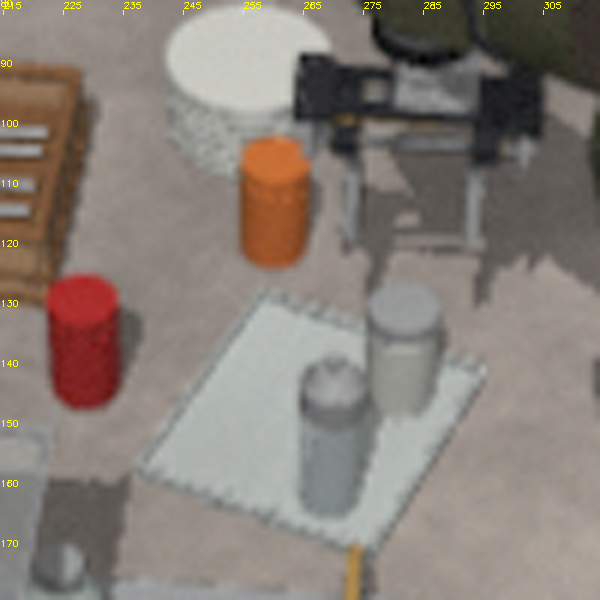

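The left jar is standing on its mat. I'll measure both shelf jars the same way, fitting the model outline to image edges.

```bash
cat > fit.py <<'E'
from h import *
from scipy.optimize import minimize
from scipy.ndimage import map_coordinates,gaussian_filter
from scipy.spatial import ConvexHull
def outline(c,x,y,zb,H=95,r=28):
    a=np.linspace(0,2*np.pi,72,endpoint=False)
    P=np.array([[x+r*np.cos(t),y+r*np.sin(t),z] for z in(zb+H,zb) for t in a])
    p=proj(c,P); h=p[ConvexHull(p).vertices]
    return h
def resample(h,n=160):
    q=np.vstack([h,h[:1]]); d=np.r_[0,np.cumsum(np.linalg.norm(np.diff(q,axis=0),axis=1))]
    t=np.linspace(0,d[-1],n,endpoint=False); pts=np.c_[np.interp(t,d,q[:,0]),np.interp(t,d,q[:,1])]
    tg=np.roll(pts,-1,0)-np.roll(pts,1,0); tg/=np.linalg.norm(tg,axis=1)[:,None]
    return pts,np.c_[tg[:,1],-tg[:,0]]
def score(c,x,y,zb,keep=None):
    g=c.setdefault("gray",gaussian_filter(c["pixels"].astype(float).mean(2),.5))
    pts,n=resample(outline(c,x,y,zb)); f=lambda p:map_coordinates(g,[p[:,1],p[:,0]],order=1)
    d=f(pts-n*.8)-f(pts+n*.8)   # sign free
    return np.abs(d)
def fit(cams,x0,y0,zb):
    def J(v):
        return -sum(np.minimum(score(c,v[0],v[1],zb),40).mean() for c in cams)
    best=min(((J((x0+i,y0+j)),x0+i,y0+j) for i in np.arange(-8,8.1,1) for j in np.arange(-8,8.1,1)))
    r=minimize(J,best[1:],method="Nelder-Mead",options=dict(xatol=.05,fatol=.001)); return r.x,r.fun
E
python3 - <<'E'
from fit import *
np.set_printoptions(precision=1,suppress=True)
s=snap("side");c=snap("top")
for nm,x,y,z in(("a",555,46.5,52),("left",546,119,52),("tray",477,-366,4)):
    print(nm,"top",fit([c],x,y,z),"side",fit([s],x,y,z),"both",fit([c,s],x,y,z))
E
```

```text
a top (array([555.4,  42.7]), np.float64(-30.42634919718522)) side (array([560.8,  45.5]), np.float64(-26.931819731273862)) both (array([556.4,  42.7]), np.float64(-54.04589152826446))
left top (array([546.4, 116.1]), np.float64(-31.61236391195906)) side (array([548.8, 117.8]), np.float64(-32.507144629916084)) both (array([546.9, 116.5]), np.float64(-63.69752497985077))
tray top (array([ 475.8, -368.7]), np.float64(-13.935960805071769)) side (array([ 477.5, -367.6]), np.float64(-19.023766176650142)) both (array([ 476.8, -369. ]), np.float64(-32.534591701439965))
```

View pics/t15n.png

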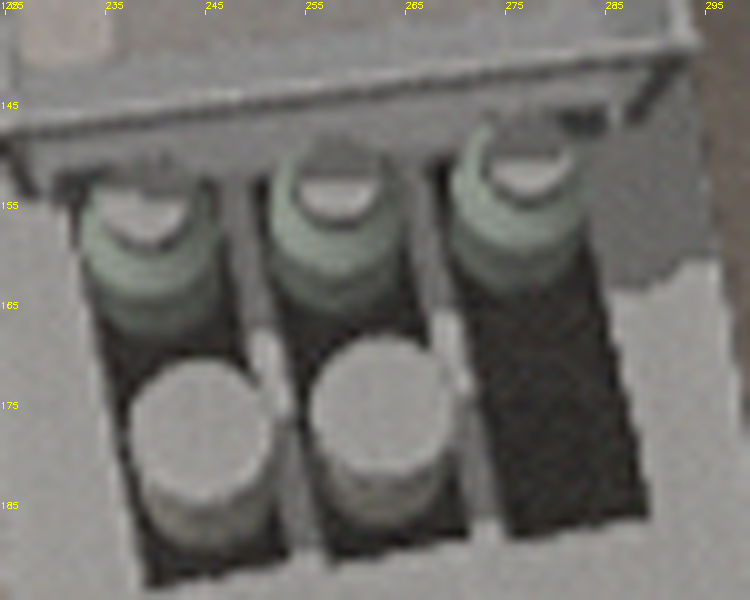

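View pics/s15n.png

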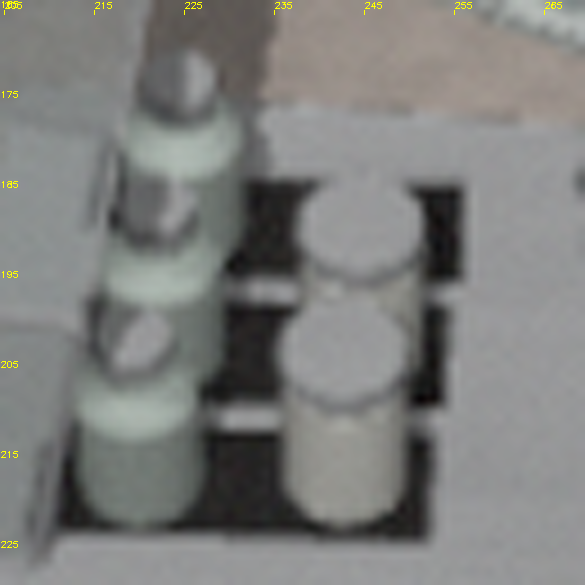

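Run:
```python
from fit import *
np.set_printoptions(precision=1,suppress=True,linewidth=200)
N=6
g=np.mean([snap("top")["pixels"].astype(float).mean(2) for _ in range(N)],axis=0)
c=snap("top");
import pickle; pickle.dump(g,open("g_top.pkl","wb"))
print("cols",np.arange(232,275))
for r in range(170,190): print(r,g[r,232:275].astype(int))
```

```text
cols [232 233 234 235 236 237 238 239 240 241 242 243 244 245 246 247 248 249 250 251 252 253 254 255 256 257 258 259 260 261 262 263 264 265 266 267 268 269 270 271 272 273 274]
170 [150 154 123  62  43  50  50  50  49  42  39  39  47  48  49  40  35  65 144 156 162  94  43  45  46  38  91 130 154 156 155 152 153 157 148 127 138 150 156 110  56  45  49]
171 [150 152 151  80  43  48  50  47  42  66  94 125 131 131 133 105  62  38 140 156 158 110  53  42  40  90 141 153 149 150 151 147 148 150 151 153 148 141 151 120  60  41  50]
172 [150 150 161  93  46  49  47  42  66 127 143 154 154 156 155 145 135  86  98 145 159 110  57  38  47 136 157 154 146 148 151 148 148 148 150 147 150 127 146 149  78  45  48]
173 [150 152 158 109  55  42  38  90 130 154 154 149 148 151 147 149 157 136 106 140 158 146  74  33  96 150 155 150 147 147 151 146 148 149 150 149 147 139 144 160 103  48  47]
174 [149 151 156 113  58  38  67 134 155 156 150 147 146 150 145 146 151 151 144 140 150 161  86  29 138 156 152 151 148 145 151 148 147 148 149 149 147 152 130 125  88  50  44]
175 [150 151 155 126  62  32 13
[... 1938 characters left out ...]
2 152 151 157 152  75  46 104 111 108  99  87  82  85  91  89  88  89  65  43  98 106 106  80  45  46  64  76  87  91  91  95  80  69  54  43  42  38  60  95  98  97]
187 [151 151 150 150 155 162  90  37  73 107 106 101  94  93  91  88  89  90  78  51  35  83 102 105  85  51  39  43  54  66  66  65  68  53  40  43  45  46  39  50 127 140 142]
188 [151 153 152 150 154 161 107  52  42  73  94 103  97  92  92  93  78  75  56  44  41  66  98 104 103  59  45  42  41  42  40  39  40  39  40  45  41  37  34  43 141 156 157]
189 [152 153 151 151 153 160 114  56  45  47  61  71  76  76  74  72  60  50  45  43  38  58  95  99 103  63  39  39  45  42  40  39  37  34  52  68  92 122 132 130 148 150 152]
```

Run:
```python
from fit import *
np.set_printoptions(precision=2,suppress=True,linewidth=200)
c=snap("top");s=snap("side")
b=back(c,[(244.75,177.6),(262.7,174.8)],147);print(b,np.linalg.norm(b[0]-b[1]))
a=np.linspace(0,2*np.pi,200)
for x,y in((545.9,119),(555,46.5)):
    p=proj(c,[[x+28*np.cos(t),y+28*np.sin(t),147] for t in a]);print(p.min(0),p.max(0),proj(c,[[x,y,147],[x,y,52]]))
    p=proj(s,[[x+28*np.cos(t),y+28*np.sin(t),147] for t in a]);print("S",p.min(0),p.max(0))
g=np.mean([snap("side")["pixels"].astype(float).mean(2) for _ in range(6)],axis=0)
print("cols",np.arange(230,258))
for r in range(183,226): print(r,g[r,230:258].astype(int))
```

```text
[[544.62 115.66 147.  ]
 [554.7   47.28 147.  ]] 69.12130254658179
[236.49 170.12] [251.24 184.5 ] [[243.87 177.28]
 [244.68 182.46]]
S [235.81 197.65] [250.26 209.  ]
[255.55 167.58] [270.25 181.91] [[262.9  174.72]
 [262.46 180.06]]
S [237.92 183.51] [252.03 194.34]
cols [230 231 232 233 234 235 236 237 238 239 240 241 242 243 244 245 246 247 248 249 250 251 252 253 254 255 256 257]
183 [119  96  94 101 109 135 152 152 153 153 152 152 152 151 149 147 151 152 152 150 151 150 149 150 150 150 150 151]
184 [105  95  83  84 100 126 124 126 130 129 134 139 147 153 148 147 154 150 146 144 139 139 139 138 138 136 141 150]
185 [100  85  53  39  46  54  50  61  72  70 107 133 143 154 152 153 155 150 147 137 106 100 100  99  97  93 116 151]
186 [ 98  80  42  28  36  34  35  37  49  91 134 153 152 152 152 153 153 152 153 146 106  53  37  35  36  36  96 150]
187 [ 99  81  47  27  35  35  35  39  85 135 152 152 154 153 153 153 153 152 153 153 144 101  34  36  37  37  97 151]
188 [ 98  83  54  31  36  35  35  52 109 153 153 152 153 153 152 152 150 151 151 152 152 130  40  32  33  35  95 152]
189 
[... 3661 characters left out ...]
5  35  37  38  37  37  49  84 123 142 145 147 148 147 144 142 138 133 117  64  36  35  80 134 152 151 152 151]
221 [ 38  35  37  36  36  38  36  48  88 131 149 147 146 146 145 143 131 114  97  34  38  36  79 133 153 154 153 151]
222 [ 36  36  37  36  38  36  36  36  49  93 125 125 133 133 124 118 100  59  36  35  35  34  79 131 152 152 152 150]
223 [ 38  37  35  34  38  37  36  38  37  35  45  68  90  89  68  59  38  37  35  36  37  37  76 131 152 153 152 152]
224 [ 85  85  85  86  86  87  87  85  83  77  63  66  68  67  67  63  55  63  49  47  49  50  88 139 153 152 151 152]
225 [134 134 134 134 135 134 135 134 133 130 119 123 123 124 123 120 118 121 113 112 112 112 127 151 151 152 151 151]
```

Run:
```python
from fit import *
np.set_printoptions(precision=2,suppress=True,linewidth=200)
c=snap("top"); import pickle; g=pickle.load(open("g_top.pkl","rb"))
print("cols",np.arange(270,296))
for r in (165,170,175,180,183,185): print(r,g[r,270:296].astype(int))
print("cols",np.arange(230,256))
for r in (166,167,168,169): print(r,g[r,230:256].astype(int))
m=back(c,[(245.6,188),(264.15,188)],52)
for q,x in zip(m,(545,555)): print(q, "at x",x,"y=",q[1]+(x-q[0])*np.tan(.124))
```

```text
cols [270 271 272 273 274 275 276 277 278 279 280 281 282 283 284 285 286 287 288 289 290 291 292 293 294 295]
165 [ 74  45  39  44  47  48  47  51  45  49  49  48  50  47  43  82 148 157 153 149 149 150 148 150 150 152]
170 [156 110  56  45  49  48  49  48  50  50  48  47  51  49  46  43  54 140 153 149 148 148 148 150 148 150]
175 [123 103  71  43  41  43  46  45  46  43  45  44  47  47  46  50  42  56 144 153 147 147 149 148 150 151]
180 [ 75  97 105  82  48  43  44  43  45  45  46  46  44  42  46  46  47  44  53 141 151 147 147 148 150 149]
183 [ 38  96 106 106  76  46  42  45  46  47  46  44  44  47  46  47  48  49  40  78 144 149 147 148 150 148]
185 [ 37  65  96 104  84  50  43  45  46  45  43  45  43  43  47  46  46  45  40  54 141 151 147 148 149 149]
cols [230 231 232 233 234 235 236 237 238 239 240 241 242 243 244 245 246 247 248 249 250 251 252 253 254 255]
166 [148 147 150 159  83  59  86  87  82  79  75  75  76  75  75  65  48  41  43  97 106 107  76  45  43  43]
167 [148 149 150 156  89  43  61  78  84  81  79  78  78  68  61  47  44  45  38  80  99 103  73  45  42  43]
168 [148 148 151 156 107  55  42  57  63  65  64  66  63  54  46  48  47  46  40  77 131 144 113  60  43  48]
169 [148 147 149 156 113  58  45  48  47  51  48  52  46  47  45  46  47  46  41  84 148 161 153  80  41  49]
[522.89 115.42  52.  ] at x 545 y= 118.17597198888278
[521.94  40.19  52.  ] at x 555 y= 44.311423667738744
```

Careful edge profiles in both views put the left jar about 4 mm too close to jar_a (spacing about 70 mm against 74). I'll correct that after the second jar, and measure that one more precisely first.

Run:
```python
from fit import *
c=snap("top");crop(c,"t16.png",330,150,75,70,8)
s=snap("side");crop(s,"s16.png",255,120,50,50,12)
```

```text
(no output)
```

View pics/t16.png

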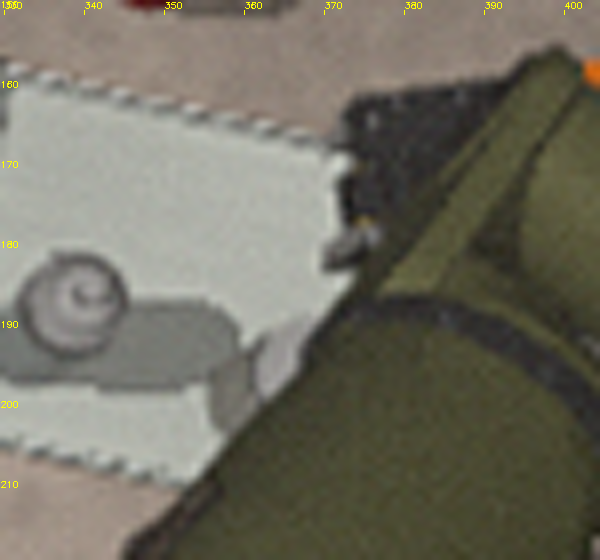

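View pics/s16.png

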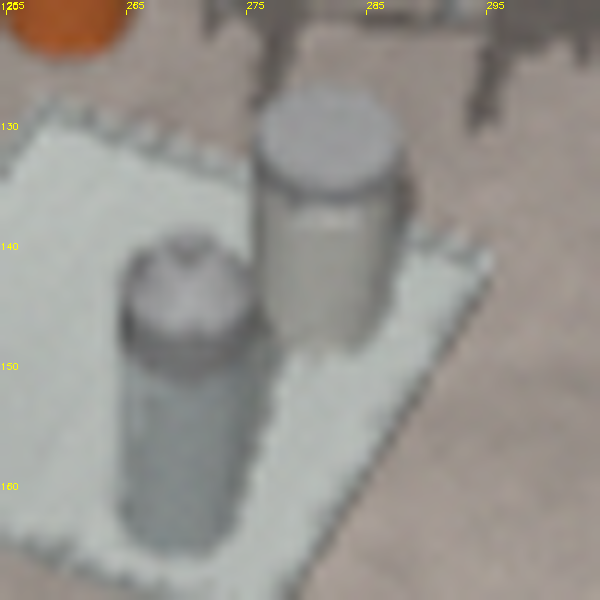

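Run:
```python
from fit import *
np.set_printoptions(precision=2,suppress=True,linewidth=220)
g=cv2.imread("pics/top0.png").astype(float).mean(2)
print("jar2 cols",np.arange(356,382))
for r in range(187,206): print(r,g[r,356:382].astype(int))
print("jar1 cols",np.arange(346,374))
for r in range(161,182): print(r,g[r,346:374].astype(int))
```

```text
jar2 cols [356 357 358 359 360 361 362 363 364 365 366 367 368 369 370 371 372 373 374 375 376 377 378 379 380 381]
187 [164 170 164 164 164 161 161 162 159 159 161 164 161 162 159 159 161 162 164 169 100 144 106 116 126 120]
188 [128 132 160 168 165 164 162 157 161 162 164 161 162 161 161 164 163 162 163 169 106 130  93 114 120 117]
189 [107 103 124 158 167 161 162 165 162 166 156 148 142 147 156 158 162 160 165 155 120 109  77 115 125 120]
190 [107 107 100 125 161 164 162 167 159 150 139 139 131 134 135 143 147 159 164 142 142  98  98 124 130 126]
191 [111 109 100  98 155 166 147 134 141 134 136 134 131 135 135 132 138 148 163 140 165 108 114 123 126 127]
192 [106 109 108 102 156 151 110 124 132 140 133 136 134 137 137 131 138 139 157 123 160 104 116 126 124 126]
193 [109 107 113 101 120 104  81 125 141 138 133 135 136 137 136 130 136 136 142  97 117  91 120 128 127 125]
194 [110 112 104  98  88  76 107 140 139 140 137 136 132 139 130 134 136 132 138  94  91  82 100 102 101 123]
195 [113 104  96  99  97  80 128 137 139 138 135 142 134 139 134 133 132 139 135 134  99  81  78  81  85
[... 3007 characters left out ...]
8 168 113  95 100 100 106 104 105 100  78  87 114 120 127 129 123 110 105  99 108 111 110 108 113 109 108 109]
177 [162 163 126 100 101  99 103 104  99 101  92  83  97  86  90  99  92  94 110 110 115 111 108 115 110 111 109 110]
178 [161 162 156 121  98 100 101 103  99  98  97  95  86  78  81  92  99 108 107 110 111 112 110 112 117 112 109 111]
179 [158 162 165 156 108  90  93  99  95  91  87  85  76  87 100 107 107 109 109 108 106 108 113 108 105 110 111 112]
180 [161 162 166 167 148 121  91  81  81  84  79  76  81 103 110 108 106 106  97 103 105 102 105 104 102 102 105  99]
181 [157 160 161 160 164 156 132 122 112 100  90  93  99 107 108 101 135 146 142 144 149 117 103 101 138 146 146 144]
```

Run:
```python
from fit import *
np.set_printoptions(precision=2,suppress=True,linewidth=220)
c=snap("top")
print(back(c,[(368.7,195.95),(360.3,169.9)],99), manip.read_state()["eef_pos"],manip.read_state()["clock"])
```

```text
[[ 475.83 -367.86   99.  ]
 [ 581.19 -342.01   99.  ]] [ 476.1  -365.51  167.25] 23.55
```

The top-camera and robot frames agree: jar 1 was simply gripped about 2 mm off-centre. Jar 2 is at (476,-368), so I'll shift onto it, descend and grip.

Call:
jog_arm(
  commands=[
    [0,-0.0024,-0.015,0,0,0,0.85],
    [0,-0.0024,-0.045,0,0,0,0.85],
    [0,-0.0024,-0.08,0,0,0,0.85],
    [0,-0.0024,-0.105,0,0,0,0.85],
    [0,-0.0024,-0.12,0,0,0,0.85],
    [0,-0.0024,-0.123,0,0,0,0.85],
    [0,-0.0024,-0.123,0,0,0,0.5],
    [0,-0.0024,-0.123,0,0,0,0.5],
    [0,-0.0024,-0.123,0,0,0,0.5],
    [0,-0.0024,-0.123,0,0,0,0.5],
  ],
)

```text
clock: 24.8
eef_pos: [476.5, -368.2, 45.0]
eef_rot: [3.141, 0.001, 1.695]
wrist_force: [0.8, -0.1, 4.9]
finger_gap: 55.7
```

Call:
jog_arm(
  commands=[
    [0,0,0.015,0,0,0,0.5],
    [0,0,0.045,0,0,0,0.5],
    [0,0,0.085,0,0,0,0.5],
    [0,0,0.13,0,0,0,0.5],
    [0,0.005,0.165,0,0,0,0.5],
    [0.005,0.03,0.172,0,0,0,0.5],
    [0.015,0.075,0.172,0,0,0,0.5],
    [0.025,0.125,0.172,0,0,0,0.5],
    [0.035,0.175,0.172,0,0,0,0.5],
    [0.045,0.22,0.172,0,0,0,0.5],
  ],
)

```text
clock: 26.05
eef_pos: [520.8, -146.1, 216.8]
eef_rot: [-3.141, -0.0, 1.695]
wrist_force: [0.5, -0.1, -3.6]
finger_gap: 56.2
```

Run:
```python
from fit import *
np.set_printoptions(precision=2,suppress=True)
s=snap("side");crop(s,"s17.png",200,90,100,100,7)
st=manip.read_state();print(st["eef_pos"],st["eef_rot"],st["wrist_force"],st["finger_gap"])
```

```text
[ 521.71 -141.83  216.86] [ 3.14 -0.    1.7 ] [ 1.63  4.89 -3.68] 56.084871468418854
```

View pics/s17.png

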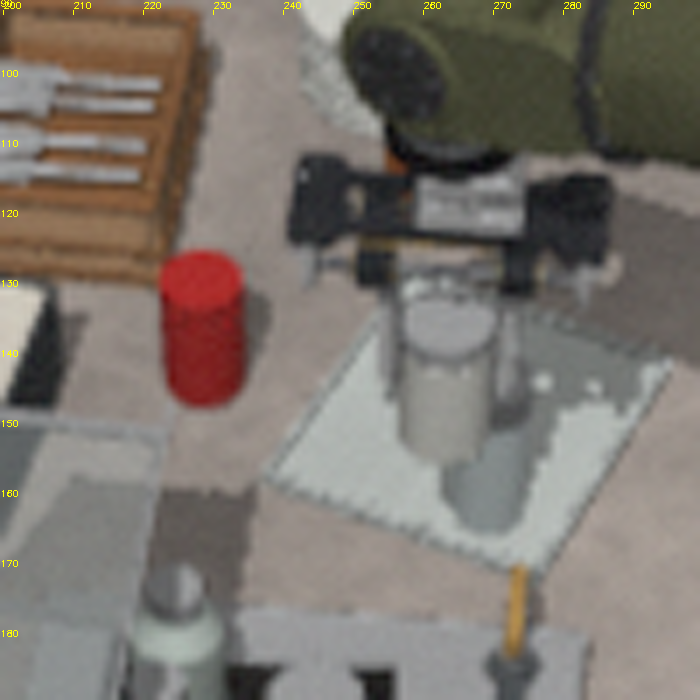

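Run:
```python
from fit import *
np.set_printoptions(precision=2,suppress=True)
s=snap("side")
st=manip.read_state();print(st["eef_pos"],st["eef_rot"],st["qd"],st["wrist_force"],st["finger_gap"])
```

```text
[ 521.38 -144.26  216.84] [-3.14 -0.    1.7 ] [-0.07  0.01 -0.01 -0.02 -0.   -0.06] [ 0.2  -0.85 -4.55] 55.67108657003805
```

Call:
jog_arm(
  commands=[
    [0.005,0.02,0,0,0,0,0.5],
    [0.013,0.055,0,0,0,0,0.5],
    [0.022,0.085,0,0,0,0,0.5],
    [0.032,0.107,0,0,0,0,0.5],
    [0.039,0.118,-0.005,0,0,0,0.5],
    [0.0425,0.1214,-0.02,0,0,0,0.5],
    [0.0425,0.1214,-0.04,0,0,0,0.5],
    [0.0425,0.1214,-0.055,0,0,0,0.5],
    [0.0425,0.1214,-0.06,0,0,0,0.5],
    [0.0425,0.1214,-0.06,0,0,0,0.5],
  ],
)

```text
clock: 27.4
eef_pos: [563.6, -26.8, 156.2]
eef_rot: [-3.141, -0.0, 1.694]
wrist_force: [0.6, -0.6, -4.4]
finger_gap: 55.6
```

Run:
```python
from fit import *
np.set_printoptions(precision=2,suppress=True)
s=snap("side");
st=manip.read_state();print(st["eef_pos"],st["eef_rot"],st["wrist_force"],st["finger_gap"])
a=np.linspace(0,2*np.pi,40)
P=[[563.9+28*np.cos(t),-26.5+28*np.sin(t),z] for z in (210.5,115.5) for t in a]
crop(s,"s18.png",205,150,70,65,11,proj(s,P))
```

```text
[563.78 -26.72 156.67] [3.14 0.   1.69] [ 0.66  0.18 -3.72] 55.81568481709391
```

View pics/s18.png

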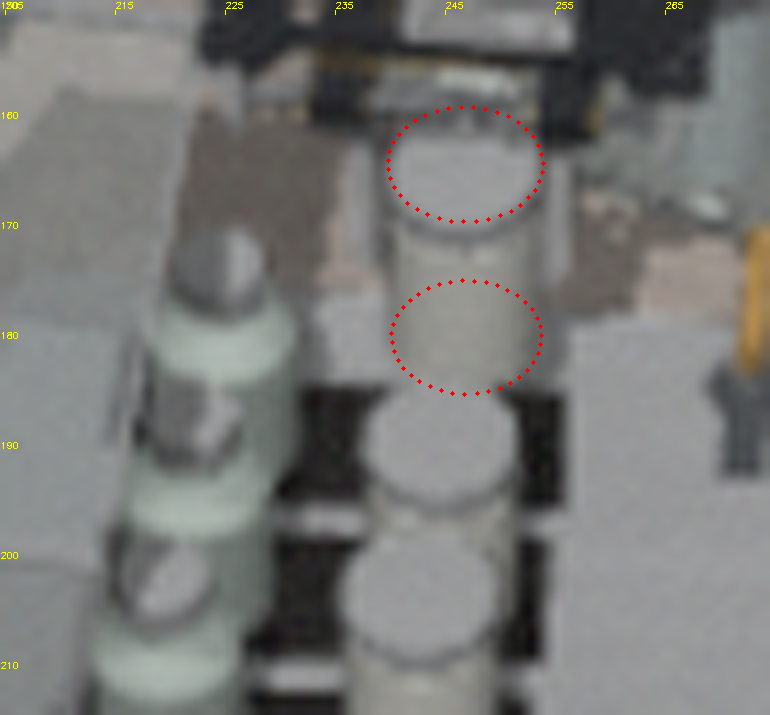

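Lowering jar 2, releasing it and rising.

Call:
jog_arm(
  commands=[
    [0,0,-0.015,0,0,0,0.5],
    [0,0,-0.035,0,0,0,0.5],
    [0,0,-0.05,0,0,0,0.5],
    [0,0,-0.058,0,0,0,0.5],
    [0,0,-0.061,0,0,0,0.5],
    [0,0,-0.063,0,0,0,0.5],
    [0,0,-0.0637,0,0,0,0.5],
    [0,0,-0.0637,0,0,0,0.5],
    [0,0,-0.0637,0,0,0,0.64],
    [0,0,-0.0637,0,0,0,0.72],
  ],
)

```text
clock: 28.7
eef_pos: [563.8, -26.5, 92.9]
eef_rot: [3.141, 0.0, 1.695]
wrist_force: [1.0, -1.1, 0.6]
finger_gap: 66.0
```

Call:
jog_arm(
  commands=[
    [0,0,0,0,0,0,0.72],
    [0,0,0.015,0,0,0,0.72],
    [0,0,0.045,0,0,0,0.72],
    [0,0,0.085,0,0,0,0.72],
    [-0.003,0,0.11,0,0,0,0.8],
    [-0.02,-0.01,0.12,0,0,0,0.8],
    [-0.05,-0.05,0.125,0,0,0,0.8],
    [-0.085,-0.09,0.125,0,0,0,0.8],
    [-0.12,-0.135,0.125,0,0,0,0.8],
    [-0.14,-0.16,0.125,0,0,0,0.8],
  ],
)

```text
clock: 29.95
eef_pos: [422.2, -188.1, 218.8]
eef_rot: [3.14, 0.001, 1.693]
wrist_force: [1.1, -0.3, 0.0]
finger_gap: 75.0
```

Run:
```python
from fit import *
np.set_printoptions(precision=2,suppress=True,linewidth=230)
G=[snap("top") for _ in range(4)]; c=G[-1]
g=np.mean([q["pixels"].astype(float).mean(2) for q in G],axis=0)
crop(c,"t19.png",225,135,75,60,10)
s=snap("side");crop(s,"s19.png",200,155,75,75,8)
print("cols",np.arange(270,296))
for r in range(162,190): print(r,g[r,270:296].astype(int))
print(g[174:178,250:275].astype(int)); print(g[164:170,258:268].astype(int))
print(manip.read_state()["eef_pos"],manip.read_state()["clock"])
```

```text
cols [270 271 272 273 274 275 276 277 278 279 280 281 282 283 284 285 286 287 288 289 290 291 292 293 294 295]
162 [ 51  48  69  82  82  75  74  73  73  76  63  51  43  40  49  96 100  99  99  96  93  89 123 149 152 148]
163 [ 63  37  45  63  73  70  71  63  61  58  47  40  43  38  39  93  99  92  93  90 122 130 143 151 147 147]
164 [ 70  44  36  39  52  56  55  50  50  44  44  41  43  42  36 103 132 133 130 127 143 149 148 147 145 146]
165 [ 74  41  39  42  47  44  45  42  42  41  36  43  46  35  27  72 144 152 147 147 146 143 144 147 146 147]
166 [116  59  42  46  50  46  46  39  48  64 115 127 130 126  98  69 135 149 146 145 144 144 146 146 146 146]
167 [151  79  39  47  46  44  39  63 122 131 147 149 152 151 137 126 138 146 143 144 142 145 146 146 147 146]
168 [156  86  40  44  47  39  63 122 150 149 146 141 144 144 141 145 143 143 146 144 142 143 144 147 145 147]
169 [156 101  52  44  45  50 121 150 150 147 143 141 143 143 140 144 142 142 139 143 143 143 145 146 146 145]
170 [152 106  55  43  37  69 139 151 147 144 145 139 146 144 139 144 145 142 141 143 146 144 148 146 148 144]
[... 2093 characters left out ...]
140 137 146 158  83  29 133 151 148 147 144 142 149 145 142 144 146 146 144 149 126 123  85  45  59]
 [147 130 143 158  96  45 146 156 147 148 145 142 147 144 144 146 145 144 143 149 118  97  70  39  50]
 [146 142 124 126  86  51 152 154 146 148 145 142 146 145 144 144 147 145 145 150 117  99  89  50  50]
 [146 155 112  97  69  37 135 153 148 149 146 143 144 146 143 145 145 147 148 151 115  96 102  55  56]]
[[ 74  74  71  72  66  52  44  38  44  94]
 [ 76  73  65  65  52  42  40  42  35  94]
 [ 62  58  52  47  45  44  39  43  42  69]
 [ 45  45  43  42  40  40  42  42  40  55]
 [ 46  42  34  64  69  91  77  53  34  44]
 [ 40  64 118 134 132 138 135 134 105  52]]
[ 423.98 -186.22  218.21] 30.2
```

View pics/t19.png

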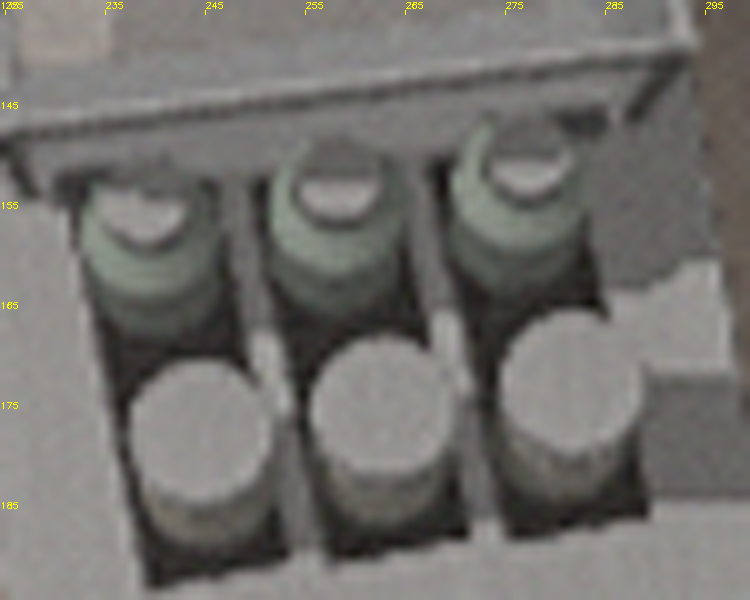

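View pics/s19.png

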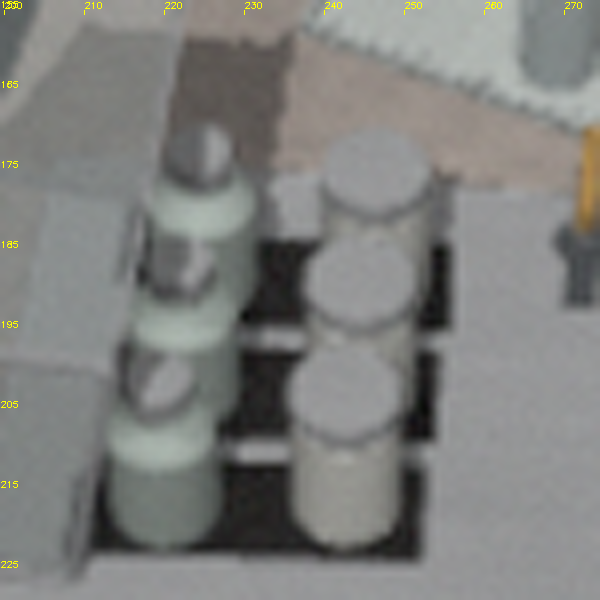

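Run:
```python
from fit import *
np.set_printoptions(precision=2,suppress=True,linewidth=230)
c=snap("top")
b=back(c,[(244.6,177.6),(262.65,175.0),(281.6,172.8)],147)[:,:2];print(b)
y=.124;R=np.array([[np.cos(y),-np.sin(y)],[np.sin(y),np.cos(y)]])
print((b-b[1])@R)
m=back(c,[(245.6,188),(264.15,188),(281.85,185)],52)[:,:2]
print((m-b[1])@R)
```

```text
[[544.62 116.23]
 [553.92  47.48]
 [561.65 -24.95]]
[[ -0.72  69.37]
 [  0.     0.  ]
 [ -1.29 -72.83]]
[[-22.39  71.25]
 [-32.64  -3.28]
 [-30.15 -76.36]]
```

The top view gives jar spacings of 69.4 mm (left) and 72.8 mm (right), with the x alignment within about 1 mm. I'll regrip the left jar and shift it +4.2 mm outward.

Call:
jog_arm(
  commands=[
    [0.01,0.03,0,0,0,0,0.72],
    [0.025,0.075,0,0,0,0,0.72],
    [0.045,0.12,0,0,0,0,0.72],
    [0.065,0.17,0,0,0,0,0.72],
    [0.085,0.22,0,0,0,0,0.72],
    [0.105,0.262,0,0,0,0,0.75],
    [0.116,0.29,0,0,0,0,0.75],
    [0.122,0.3028,0,0,0,0,0.75],
    [0.122,0.3028,-0.02,0,0,0,0.75],
    [0.122,0.3028,-0.04,0,0,0,0.75],
  ],
)

```text
clock: 31.5
eef_pos: [545.6, 116.4, 177.1]
eef_rot: [3.141, 0.0, 1.695]
wrist_force: [0.9, -0.0, -1.0]
finger_gap: 70.5
```

Call:
jog_arm(
  commands=[
    [0,0,-0.02,0,0,0,0.75],
    [0,0,-0.045,0,0,0,0.75],
    [0,0,-0.068,0,0,0,0.75],
    [0,0,-0.08,0,0,0,0.75],
    [0,0,-0.0845,0,0,0,0.75],
    [0,0,-0.0845,0,0,0,0.75],
    [0,0,-0.0845,0,0,0,0.5],
    [0,0,-0.0845,0,0,0,0.5],
    [0,0,-0.0845,0,0,0,0.5],
    [0,0,-0.0845,0,0,0,0.5],
  ],
)

```text
clock: 32.75
eef_pos: [545.9, 116.3, 93.6]
eef_rot: [3.141, -0.0, 1.695]
wrist_force: [-0.1, 0.1, 5.9]
finger_gap: 55.6
```

Gripped. Lift 4 mm, shift, set down, release, then rise and retreat.

Call:
jog_arm(
  commands=[
    [0,0,0.002,0,0,0,0.5],
    [0,0,0.004,0,0,0,0.5],
    [0,0.002,0.004,0,0,0,0.5],
    [0.0004,0.0042,0.004,0,0,0,0.5],
    [0.0004,0.0042,0.004,0,0,0,0.5],
    [0.0004,0.0042,0.002,0,0,0,0.5],
    [0.0004,0.0042,0,0,0,0,0.5],
    [0.0004,0.0042,-0.0002,0,0,0,0.5],
    [0.0004,0.0042,-0.0002,0,0,0,0.5],
    [0.0004,0.0042,-0.0002,0,0,0,0.64],
  ],
)

```text
clock: 34.0
eef_pos: [546.3, 120.5, 93.2]
eef_rot: [3.141, -0.0, 1.694]
wrist_force: [1.0, 0.1, 0.1]
finger_gap: 59.6
```

Call:
jog_arm(
  commands=[
    [0,0,0,0,0,0,0.72],
    [0,0,0,0,0,0,0.72],
    [0,0,0.015,0,0,0,0.72],
    [0,0,0.045,0,0,0,0.72],
    [0,0,0.085,0,0,0,0.72],
    [-0.005,0,0.12,0,0,0,0.72],
    [-0.04,0.03,0.14,0,0,0,0.72],
    [-0.08,0.08,0.14,0,0,0,0.72],
    [-0.12,0.13,0.14,0,0,0,0.72],
    [-0.15,0.17,0.14,0,0,0,0.72],
  ],
)

```text
clock: 35.25
eef_pos: [394.5, 291.9, 234.2]
eef_rot: [3.14, -0.001, 1.695]
wrist_force: [0.3, 1.5, -0.6]
finger_gap: 67.9
```

Call:
jog_arm(
  commands=[
    [-0.02,0.03,0,0,0,0,0.72],
    [-0.05,0.08,0,0,0,0,0.72],
    [-0.08,0.12,0,0,0,0,0.72],
    [-0.1,0.15,0,0,0,0,0.72],
    [-0.1,0.15,0,0,0,0,0.72],
    [-0.1,0.15,0,0,0,0,0.72],
    [-0.1,0.15,0,0,0,0,0.72],
    [-0.1,0.15,0,0,0,0,0.72],
    [-0.1,0.15,0,0,0,0,0.72],
    [-0.1,0.15,0,0,0,0,0.72],
  ],
)

```text
clock: 36.5
eef_pos: [296.1, 440.4, 232.9]
eef_rot: [-3.142, 0.0, 1.694]
wrist_force: [-0.6, 0.3, -0.3]
finger_gap: 67.5
```

Run:
```python
from fit import *
np.set_printoptions(precision=2,suppress=True,linewidth=230)
G=[snap("top") for _ in range(4)]; c=G[-1]
g=np.mean([q["pixels"].astype(float).mean(2) for q in G],axis=0)
crop(c,"t20.png",225,135,75,60,10); cv2.imwrite("pics/t20f.png",c["pixels"])
s=snap("side");crop(s,"s20.png",170,105,130,130,6)
print("cols",np.arange(232,256))
for r in range(167,190): print(r,g[r,232:256].astype(int))
print(manip.read_state()["eef_pos"],manip.read_state()["clock"])
```

```text
cols [232 233 234 235 236 237 238 239 240 241 242 243 244 245 246 247 248 249 250 251 252 253 254 255]
167 [143 151  85  43  57  75  78  78  72  74  74  63  56  44  39  43  35  77  92  98  72  44  36  39]
168 [142 148 102  51  43  54  61  63  61  62  56  49  43  45  45  44  37  71 127 137 107  57  41  45]
169 [142 146 106  56  42  45  45  45  48  48  44  42  44  43  44  45  40  77 141 152 146  77  40  44]
170 [144 145 116  60  42  49  47  42  44  41  38  43  45  35  36  40  37  64 139 150 154  90  46  42]
171 [144 144 142  74  41  47  46  37  63  89 117 126 129 125 100  59  33  40 137 149 154 105  50  40]
172 [142 144 154  87  43  40  37  60 119 137 145 148 147 146 138 128  82  32  95 140 150 105  48  39]
173 [141 143 152 103  48  34  83 123 146 146 140 141 140 139 143 150 135  79  51 133 150 138  68  29]
174 [143 143 150 107  50  59 127 149 146 142 139 141 144 137 140 143 147 134  78 131 146 153  80  25]
175 [143 143 144 115  49 124 146 145 144 142 141 139 142 140 138 141 143 146 110 136 149 153  95  44]
176 [143 142 143 140  72 138 148 144 145 143 140 142 142 139 138 142 141 142 13
[... 677 characters left out ...]
49 149 144 149 148 149 136 125  89  77  52  60  94  98  97]
184 [144 144 141 141 148 105 100 107 106 124 136 147 152 137 127  99  83  76  79  52  56  93  98 101]
185 [144 143 142 142 149 111  85  97  82  94 117 118 112  94  99  80  78  80  75  49  49  94  99 102]
186 [144 144 143 144 148 143  74  96 103  95  98  91  78  77  85  83  84  85  63  44  39  92 100 101]
187 [144 146 144 144 147 154  81  65  98 100  95  88  86  83  84  84  85  73  49  41  34  81  97 100]
188 [143 144 144 142 146 152  99  44  67  91  94  94  88  84  89  77  72  53  40  42  40  64  90  98]
189 [142 145 144 141 145 151 107  52  40  59  70  73  73  74  70  51  47  43  42  44  35  53  88  93]
[295.99 440.48 232.84] 36.75
```

View pics/t20.png

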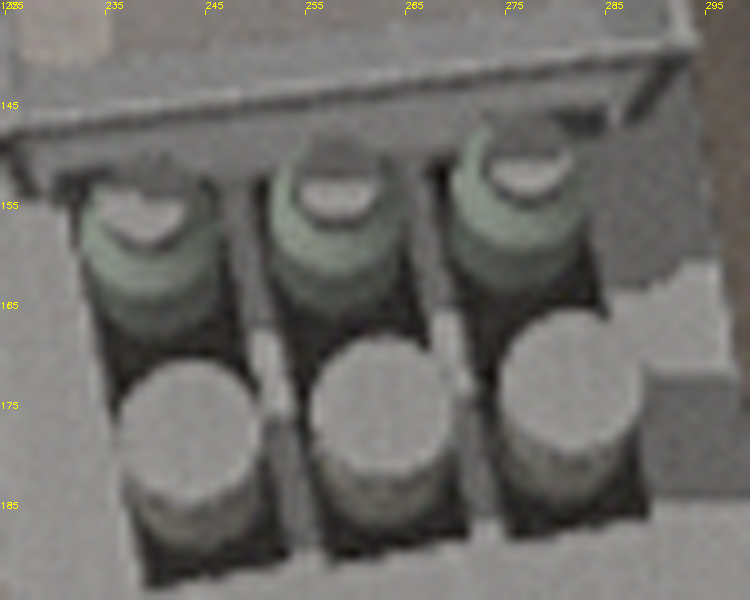

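View pics/s20.png

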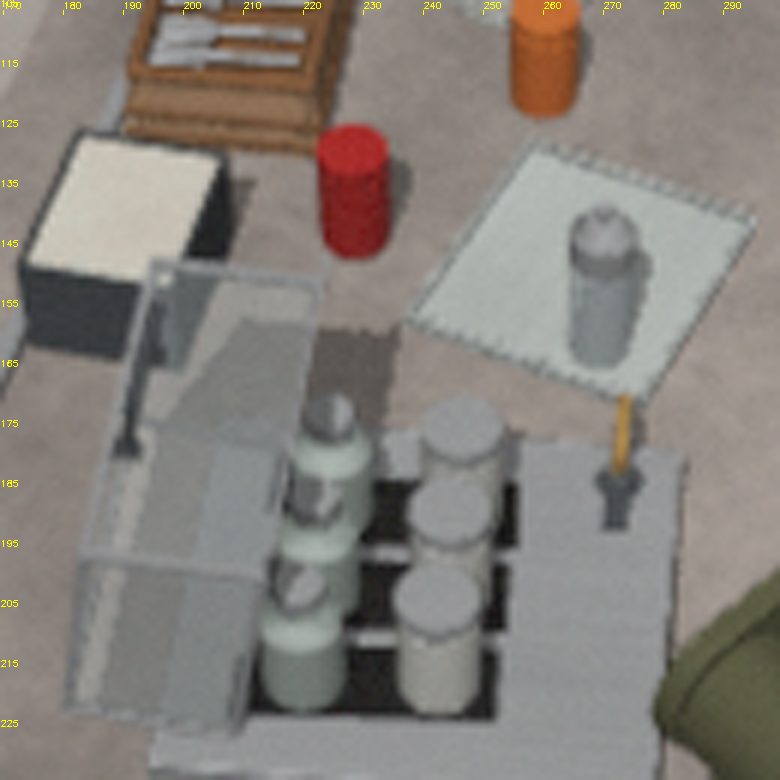

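View pics/t20f.png

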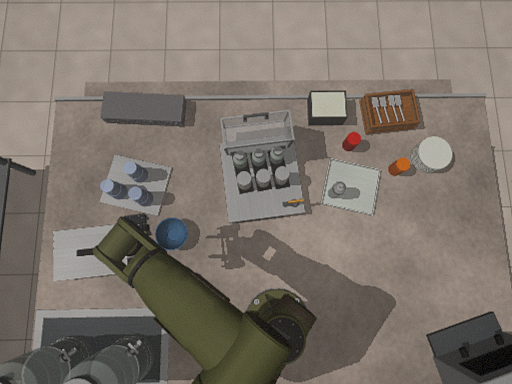

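All three jars stand in line on their mats, about 73.7 and 72.8 mm apart. The cover is open, the key is across the front, and the gripper is clear. Handing in.

```bash
python3 -c "
from cell import manip
print(manip.sign_off())"
```

```text
the job is handed in; nothing more can be done
None
```

The job is done and handed in at about 37 s, well inside the 72 s limit. Sign-off gives no verdict, so what follows is from my own checks.

- **Key and cover:** I turned the key anticlockwise about 92° until it met its stop. I then swung the cover up by its handle and let go at about 1.4 rad. The last pictures show it resting open and the key lying across the front.
- **Jars:** Both tray jars are on the empty left and right mats, beside jar_a. The left one first stood about 4 mm too close to jar_a, so I gripped it again and moved it out 4.2 mm.
- **Last checks:** Seen from above, the jar spacings are about 73.7 mm (left) and 72.8 mm (right), against 74 mm. Before that last shift the three were in line front to back to about 1 mm. The bottles, shaker and bystanders look unmoved, and the gripper is clear of everything.
- **Disagreements:** From above, jar_a and the right jar sit about 3 mm left of their mat centre lines. The side view puts jar_a about 2 mm the other way. I took this as camera calibration error and set the row by jar_a. An automatic outline fit of the first left placement gave 73 to 74 mm spacing. I did not trust it, because the edge readings in both views gave about 70 mm.

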